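# Seal the sample box under the reagent shelf

### The arm

A 7-joint arm with a two-finger parallel gripper is mounted at the origin on the work surface. World frame = base frame: x ahead of the robot, y to its left, z up, the work surface at z = 0. Lengths are in mm, angles in rad, forces in N, time in s.
With the tool pointing down it reaches from about 425 to 825 mm from the base axis. Payload 3.6 kg.
Tool frame: the origin (TCP) lies midway between the tips of the shut fingers; the grasp point (between the pads) lies 19 mm behind it (tcp_to_grasp is the distance from the TCP to the grasp point, in mm); x points along the fingers, y is the direction in which the jaws open and shut, and the axes are right-handed (so a half turn about x gives the same grasp; the last joint's range is limited). The gripper opens to 85 mm and grips with 20 to 120 N. Pads are 22 mm wide; open, the fingers measure 114 mm over their backs; the gripper's body (76 mm by 85 mm) begins 54 mm behind the grasp point. The pads swing forward as they close: fully open they stand 13 mm farther back than shut.
Start: joints at [1.149, 0.615, -0.013, 1.423, 0.008, 1.103, -0.04], TCP at [250.014, -599.963, 231.297] pointing down, gripper open.
Joint ranges: [-3.12, 3.12], [-0.3, 2.06], [-1.34, 1.32], [0.26, 2.42], [-1.36, 4.5], [0.01, 1.98], [-2.84, 2.84]. Speed limits (rad/s): [2.79, 2.79, 3.14, 3.14, 3.14, 3.14, 3.14].

### API

Orientations are given as [roll, pitch, yaw] about the fixed x, y, z axes, in that order (R = Rz(yaw) Ry(pitch) Rx(roll)).
In Python, from station import sense, read_camera, camera_model, hand_in, tcp_to_grasp gives the robot as it stands.
- The arm moves only by the tool send_rows, never from a script. Its argument "steps" is a list of rows, each an object with "linear": the shift along the tool's x, y, z in units of 0.15 m (1.0 is 0.15 m), a list of three; "yaw": the turn about the tool's x in units of 30 degrees (1.0 is 30 degrees). In form: [{"linear": [dx, dy, dz], "yaw": yaw}, ...]. A call has 1 to 12 rows; each row shifts and turns the commanded pose from where the row before left it, along the tool's axes as they then stand; what a row does not reach is not made up. A row lasts 1/10 s, in which the tool goes at most 50 mm and 8.59 degrees, less where a joint would pass 70% of its speed; a pose out of reach is approached as far as the arm can. A call with a number of a shift or a turn outside -1 to 1 is refused whole. A call with a gripper value outside its range is refused whole. "gripper" is the gripper command: -1 is shut, 1 is fully open, values between are in proportion, set as the call begins (left out, the last holds). The fingers move at their own pace and stop on an object; the grip force is fixed at half the most. Time passes only in rows, so rows that do not move let the fingers close. It gives the time, the measured TCP pose, the force and the opening at its end, in the units of the state.
- sense(): the state, without advancing time (a new reading comes with each control period).
- read_camera(name): name is "scene" or "side" or "wrist"; returns the picture (384x512x3 uint8, red, green, blue); there is no depth.
- camera_model(name): a dict with "intrinsics" (3x3 intrinsics, pixels), "rvec" (rotation vector, rad) and "tvec" (3), from world to camera coordinates, as OpenCV has them; the wrist camera has in their place "hand_eye" (4x4, takes a point from camera to tool coordinates, whose origin is the TCP and whose axes are the tool frame's). Camera axes: x right, y down, z forward; pixel columns grow to the right and rows downward; lengths in mm; the calibration is good to about 2 mm. A picture is of the moment at which its call begins: read the wrist's pose just before it. camera_model takes no time and is no camera call.
- hand_in(): hands the job in, once; it reports no verdict.
The state is a dict: "time": time; "qpos": joint angles; "qd": joint speeds; "joint_torque": joint torques, N m; "ee_pos": TCP position; "eef_rot": TCP orientation; "force": force on the tool from outside, world axes, zero at the start; "moment": the same for the moment, N m; "width": finger opening in mm.
Only numpy, scipy, OpenCV 4.12 (cv2) and the standard library are available. Lean on these libraries where they do the work, as an engineer would, in place of code of your own. Each camera call takes 0.05 s, during which the arm holds its last target.

### The job

Seal the sample box: first, with the vent still open, press down all five snap tabs around its lid until each has snapped home, including the two at the back below the edge of the shelf. Then shut the vent by turning only its outer black collar clockwise until the lug points at the raised rib on the lid, leaving the inner steel bleed knob at its setting, and let go. Do not shift or knock over the bottles and the beaker standing around the box.

Things in the scene. Friction and masses are not known exactly. Their poses are not given: they have to be found in the camera images.
- sample_box: Grey box with a white lid lying on it, fixed to the bench: 140 (its x) by 220 mm (its y), 80 mm high to the flat lid top. Origin: centre of the underside, at bench level; x points from front to back, y to its left, z up. Five white snap tabs are hinged around the lid's edge; a two-part vent stands on the lid, its axis 30 mm in front of the lid's centre. It does not move when pressed.
- tab_front (a joint): Snap tab on the lid's edge: middle of the front (-x) side. Joint in rad: 0 = up, pointing outward, 29 degrees above level; 0.65 = snapped down, 9 degrees below level. About 7 N down near its free end starts it; past half way (0.33) it snaps down by itself and stays; let go earlier, it springs back.
- tab_front_press (a point): Point on the upper face of tab_front, 21 mm from its hinge. The tab is 28 mm long from the hinge, 34 mm wide along the rim, 4 mm thick; its hinge line is at the lid's edge, 79 mm above the bench. The point is 91 mm above the bench with the tab up and drops 13 mm as it snaps down.
- tab_left (a joint): Snap tab on the lid's edge: middle of the left (+y) side. Joint in rad: 0 = up, pointing outward, 29 degrees above level; 0.65 = snapped down, 9 degrees below level. About 7 N down near its free end starts it; past half way (0.33) it snaps down by itself and stays; let go earlier, it springs back.
- tab_left_press (a point): Point on the upper face of tab_left, 21 mm from its hinge. The tab is 28 mm long from the hinge, 34 mm wide along the rim, 4 mm thick; its hinge line is at the lid's edge, 79 mm above the bench. The point is 91 mm above the bench with the tab up and drops 13 mm as it snaps down.
- tab_right (a joint): Snap tab on the lid's edge: middle of the right (-y) side. Joint in rad: 0 = up, pointing outward, 29 degrees above level; 0.65 = snapped down, 9 degrees below level. About 7 N down near its free end starts it; past half way (0.33) it snaps down by itself and stays; let go earlier, it springs back.
- tab_right_press (a point): Point on the upper face of tab_right, 21 mm from its hinge. The tab is 28 mm long from the hinge, 34 mm wide along the rim, 4 mm thick; its hinge line is at the lid's edge, 79 mm above the bench. The point is 91 mm above the bench with the tab up and drops 13 mm as it snaps down.
- tab_back_left (a joint): Snap tab on the lid's edge: back (+x) side, 60 mm to the left (+y) of the middle, below the shelf edge. Joint in rad: 0 = up, pointing outward, 29 degrees above level; 0.65 = snapped down, 9 degrees below level. About 7 N down near its free end starts it; past half way (0.33) it snaps down by itself and stays; let go earlier, it springs back.
- tab_back_left_press (a point): Point on the upper face of tab_back_left, 21 mm from its hinge. The tab is 28 mm long from the hinge, 34 mm wide along the rim, 4 mm thick; its hinge line is at the lid's edge, 79 mm above the bench. The point is 91 mm above the bench with the tab up and drops 13 mm as it snaps down.
- tab_back_right (a joint): Snap tab on the lid's edge: back (+x) side, 60 mm to the right (-y) of the middle, below the shelf edge. Joint in rad: 0 = up, pointing outward, 29 degrees above level; 0.65 = snapped down, 9 degrees below level. About 7 N down near its free end starts it; past half way (0.33) it snaps down by itself and stays; let go earlier, it springs back.
- tab_back_right_press (a point): Point on the upper face of tab_back_right, 21 mm from its hinge. The tab is 28 mm long from the hinge, 34 mm wide along the rim, 4 mm thick; its hinge line is at the lid's edge, 79 mm above the bench. The point is 91 mm above the bench with the tab up and drops 13 mm as it snaps down.
- collar (a joint): Vent's outer ring: black, round, 48 mm diameter, 2 to 16 mm above the lid; one side lug, 7 mm wide, reaching 33 mm from the axis, 3 to 11 mm above the lid. Joint in rad: 0 = shut, lug pointing at the rib on the lid, i.e. along the box's +y; positive = anticlockwise from above. Starts open at 0.7 to 1.35. No stop at 0 (stops at -0.7, 1.8). Friction 0.05 N m; stays where left.
- vent_axis (a point): Centre of the collar: on the vent axis, half-way up the collar (9 mm above the lid top, 89 mm above the bench).
- collar_lug (a point): Near the end of the collar's lug, 30 mm from the vent axis, 9 mm above the lid.
- bleed_edge (a point): Mark on the inner steel bleed knob, concentric with the collar and standing above it: 22 mm diameter, 17 to 32 mm above the lid, a small bar across its top; very easily turned, must keep its setting. The point is on the bar's end, 10 mm from the axis, 31 mm above the lid.
- shelf: Fixed shelf; its edge hangs 0 to 20 mm beyond the back tabs' press points: reach these with the tool leaning back. Origin: on the bench, below the middle of the board's front edge; x away from the robot. Clear board x 0 to 110 mm, 520 mm wide in y, z 195 to 211 mm; rail on its front edge to z 228; small bottles on it to z 311. Posts 30 x 20 mm at x 90, y +-245 mm, on feet 100 x 40 x 6 mm (x 10 to 110).
- reagent_bottle_centre (a point): Bystander: white plastic bottle standing on the bench close to the box, 72 mm diameter, 200 mm high. The point is on its axis, 100 mm up.
- beaker_centre (a point): Bystander: open beaker standing close to the box, 70 mm diameter, 90 mm high. The point is on its axis, 45 mm up.
- amber_bottle_centre (a point): Bystander: brown glass bottle standing close to the box, 56 mm diameter, 170 mm high. The point is on its axis, 85 mm up.

How it is judged (in metres and radians):
On the way, in this order (a step that is already met when the one before it is completed fails the run):
1. all five tabs are snapped down while the vent is still open (value of joint each of tab_front, tab_left, tab_right, tab_back_left, tab_back_right above 0.55 rad and value of joint collar above 0.4 rad), for 0.2 s.
2. the collar is turned to shut, its lug at the rib (value of joint collar between -0.13 and 0.13 rad), for 0.2 s.
At the end, for the whole second after the job is handed in: All five tabs are snapped down (joint above 0.55 rad), the collar's lug points at the rib within 0.13 rad (about 7 degrees), the bleed knob's mark is within 2.5 mm of where it started, and the bottles and the beaker stand within 20 mm of where they started (all of step 2 and value of joint each of tab_front, tab_left, tab_right, tab_back_left, tab_back_right above 0.55 rad and distance of bleed_edge from where it was at the start of the episode below 0.0025 m and distance of each of reagent_bottle_centre, beaker_centre, amber_bottle_centre from where it was at the start of the episode below 0.02 m); the robot touches nothing.
It fails at once if the reagent bottle is pushed more than 20 mm away or tipped over (distance of reagent_bottle_centre from where it was at the start of the episode above 0.02 m or angle between reagent_bottle_centre's own z axis and vertical above 0.3 rad).
It fails at once if the beaker is pushed more than 20 mm away or tipped over (distance of beaker_centre from where it was at the start of the episode above 0.02 m or angle between beaker_centre's own z axis and vertical above 0.3 rad).
It fails at once if the amber bottle is pushed more than 20 mm away or tipped over (distance of amber_bottle_centre from where it was at the start of the episode above 0.02 m or angle between amber_bottle_centre's own z axis and vertical above 0.3 rad).
It fails at once if the inner bleed knob is turned by more than about 0.25 rad (its mark moves over 2.5 mm) (distance of bleed_edge from where it was at the start of the episode above 0.0025 m).
It fails at once if the vent is shut before all five tabs have been snapped down (value of joint collar below 0.4 rad and value of joint any of tab_front, tab_left, tab_right, tab_back_left, tab_back_right below 0.3 rad).
It also fails if it takes over 72 s, if anything falls off the work surface, if the arm or the gripper's body presses on something with over 40 N, if the wrist force passes 120 N, or if a joint passes its speed limit or range.

## Working session

There is one attempt and no reset: what is moved stays moved. The work goes in short steps, Python scripts to look and compute and a tool call to move; the robot and the scene stay as the last step left them, time stands still between calls to the robot, and variables do not carry over. Pictures are saved under pics/ and viewed, and the job is handed in when it is done.

Besides the shell and the picture viewer there is one more tool, called as name(argument=value, ...), one argument or row to a line, values as JSON. send_rows: Moves the arm, as the interface text tells. Its arguments: {"type":"object","properties":{"steps":{"type":"array"},"gripper":{"type":"number"}},"required":["steps"]}

```bash
ls; mkdir -p pics; python3 - <<'E'
from station import *
import cv2
s=sense(); print({k:(v if isinstance(v,(int,float)) else [round(float(x),3) for x in v]) for k,v in s.items()})
print(tcp_to_grasp)
for n in ['scene','side','wrist']:
    im=read_camera(n); cv2.imwrite(f'pics/{n}0.png',cv2.cvtColor(im,cv2.COLOR_RGB2BGR)); print(n,camera_model(n))
E
```

```text
pics
{'time': 0.0, 'qpos': [1.15, 0.616, -0.013, 1.425, 0.008, 1.103, -0.04], 'qd': [0.002, 0.001, -0.001, -0.0, -0.001, -0.002, 0.0], 'joint_torque': [0.0, -46.922, 0.259, -17.104, 0.01, 0.009, -0.0], 'ee_pos': [249.698, -599.287, 230.107], 'eef_rot': [-1.55, 1.568, 1.986], 'force': [-0.069, 0.33, 0.439], 'moment': [-0.024, 0.004, 0.003], 'width': 85.42305761338167}
18.700000000000003
scene {'intrinsics': array([[446.157216  ,   0.        , 257.74998181],
       [  0.        , 446.157216  , 190.03126396],
       [  0.        ,   0.        ,   1.        ]]), 'rvec': array([ 2.5139293 ,  0.39259647, -0.13268988]), 'tvec': array([-525.15082369,  -33.69995585, 1111.69571174])}
side {'intrinsics': array([[349.27959524,   0.        , 255.82012303],
       [  0.        , 349.27959524, 194.9659722 ],
       [  0.        ,   0.        ,   1.        ]]), 'rvec': array([ 2.19762219, -0.76640692,  0.36593489]), 'tvec': array([-382.25101061,  312.70873871,  545.21716139])}
wrist {'intrinsics': array([[320.28915464,   0.        , 255.55712091],
       [  0.        , 320.28915464, 196.35169938],
       [  0.        ,   0.        ,   1.        ]]), 'hand_eye': array([[ 9.12794975e-04, -2.77800829e-01,  9.60638260e-01,
        -1.41816919e+02],
       [ 9.99998665e-01,  1.55557227e-03, -5.00349101e-04,
         4.31042967e-01],
       [-1.35534484e-03,  9.60637434e-01,  2.77801878e-01,
        -7.11664593e+01],
       [ 0.00000000e+00,  0.00000000e+00,  0.00000000e+00,
         1.00000000e+00]])}
```

View pics/scene0.png

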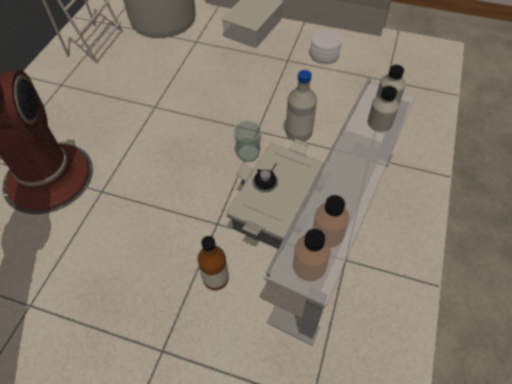

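View pics/side0.png

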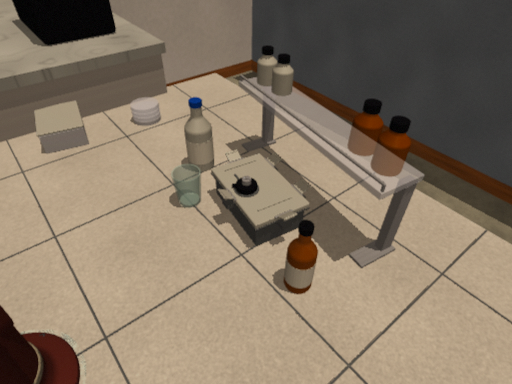

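View pics/wrist0.png

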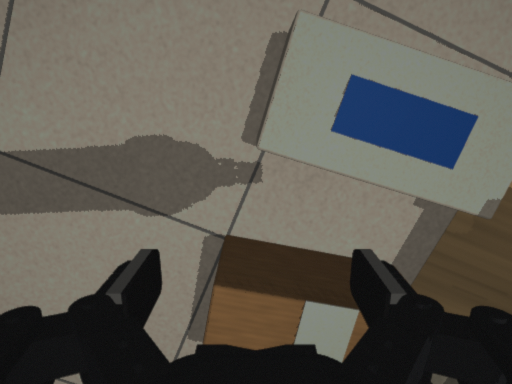

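```bash
cat > h.py <<'E'
import numpy as np, cv2
from scipy.spatial.transform import Rotation as Ro
from station import *
def proj(name,P):
    m=camera_model(name); P=np.atleast_2d(np.array(P,float))
    return cv2.projectPoints(P,m['rvec'],m['tvec'],m['intrinsics'],None)[0].reshape(-1,2)
def ray(m,uv):
    K=m['intrinsics']; R=cv2.Rodrigues(m['rvec'])[0]; t=np.array(m['tvec'])
    d=np.linalg.inv(K)@np.array([uv[0],uv[1],1.]); return -R.T@t, R.T@d
def onplane(m,uv,z):
    o,d=ray(m,uv); return o+d*(z-o[2])/d[2]
def wristm(s):
    m=camera_model('wrist'); T=np.eye(4); T[:3,:3]=Ro.from_euler('xyz',s['eef_rot']).as_matrix(); T[:3,3]=s['ee_pos']
    W=np.linalg.inv(T@m['hand_eye'])
    return dict(intrinsics=m['intrinsics'],rvec=cv2.Rodrigues(W[:3,:3])[0].ravel(),tvec=W[:3,3])
def snap(name,fn):
    s=sense(); im=cv2.cvtColor(read_camera(name),cv2.COLOR_RGB2BGR); cv2.imwrite('pics/'+fn,im); return s,im
def crop(fn,x0,y0,w,h,k,out):
    im=cv2.imread('pics/'+fn)[y0:y0+h,x0:x0+w]; cv2.imwrite('pics/'+out,cv2.resize(im,None,fx=k,fy=k,interpolation=cv2.INTER_CUBIC))
E
python3 - <<'E'
from h import *
print(proj('scene',[[0,0,0],[500,0,0],[500,-300,0],[250,-600,230]]))
crop('scene0.png',190,60,200,150,4,'c1.png'); crop('scene0.png',190,130,200,150,4,'c2.png')
crop('side0.png',160,90,160,120,5,'s1.png');
E
```

```text
[[  46.99102412  176.50644928]
 [ 236.2009819   229.66768127]
 [ 184.37623052  359.27832139]
 [-122.9375043   487.16088092]]
```

View pics/c1.png

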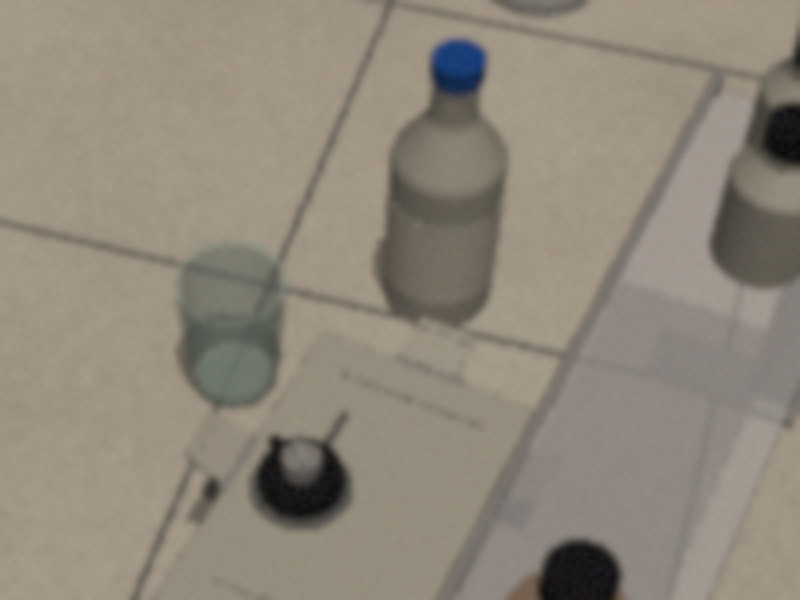

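View pics/c2.png

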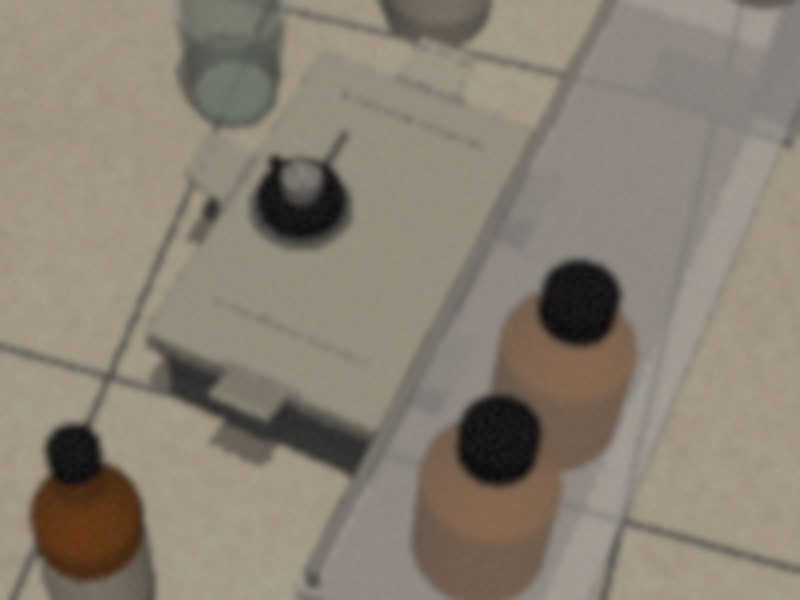

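View pics/s1.png

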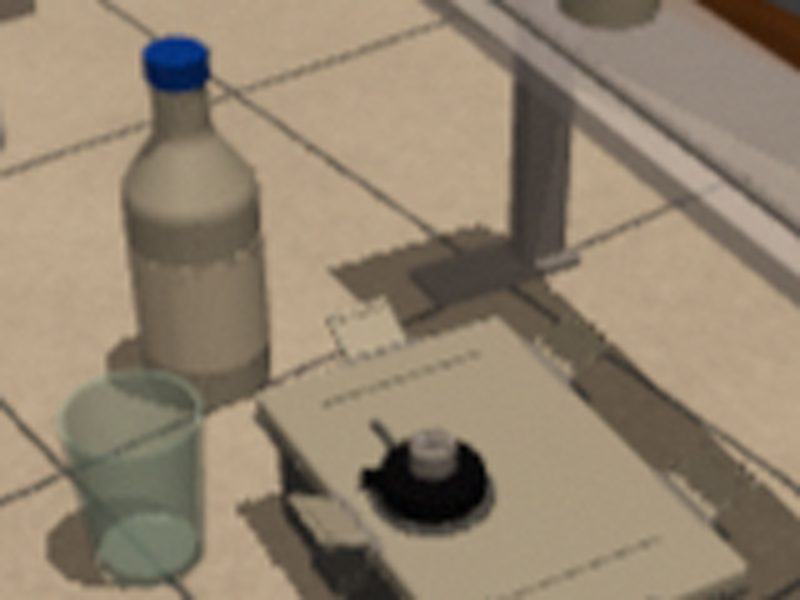

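```bash
cat > fit.py <<'E'
from h import *
from scipy.optimize import least_squares
obs={'scene':{(-70,110,80):(270,143.75),(-70,-110,80):(227.5,215.75),(70,110,80):(323.75,162),(70,-110,80):(283,238.75)},
'side':{(70,110,80):(259,154),(-70,110,80):(212.4,171),(70,-110,80):(309,203.4)}}
def W(p,P):
    c,s=np.cos(p[2]),np.sin(p[2]); P=np.atleast_2d(np.array(P,float)); return np.c_[p[0]+c*P[:,0]-s*P[:,1],p[1]+s*P[:,0]+c*P[:,1],P[:,2]]
def f(p): 
    return np.concatenate([(proj(c,W(p,list(o)))-np.array(list(o.values()))).ravel() for c,o in obs.items()])
if __name__=='__main__':
    r=least_squares(f,[600,100,0]); print(r.x, r.fun.reshape(-1,2).round(1))
    p=r.x
    # both-cameras points: beaker base etc
    for n,zc,uvs in [('amber cap top',170,dict(scene=(190+74/4,130+440/4))),]:
        for c,uv in uvs.items(): print(n,onplane(camera_model(c),uv,zc))
    S=camera_model('scene'); D=camera_model('side')
    print('beaker base',onplane(S,(190+233/4,60+370/4),0),onplane(D,(160+148/5,90+545/5),0))
    print('beaker rim',onplane(S,(190+230/4,60+275/4),90),onplane(D,(160+131/5,90+405/5),90))
    print('white cap top',onplane(S,(190+460/4,60+55/4),200),onplane(D,(160+177/5,90+50/5),200))
    print('amber cap',onplane(S,(190+74/4,130+440/4),170), onplane(D,(306,226),170))
    print('knob top scene/side',onplane(S,(190+302/4,130+172/4),112),onplane(D,(160+434/5,90+440/5),112), 'pred',W(p,[-30,0,112]))
    print('shelf edge top rail', [onplane(S,u,228) for u in [(190+310/4,130+578/4),(190+716/4,60+75/4)]])
E
python3 fit.py; python3 -c "
from h import *
crop('side0.png',230,60,200,150,4,'s2.png');crop('side0.png',220,140,200,150,4,'s3.png')"
```

```text
[ 5.67242263e+02  8.60009655e+01 -1.41261026e-01] [[-1.5 -0.7]
 [-2.9 -1.7]
 [-0.2  1.1]
 [ 1.6  0.6]
 [ 0.8 -1.5]
 [-1.5 -2.3]
 [ 2.6 -0.8]]
amber cap top [ 498.62839325 -123.78922895  170.        ]
beaker base [453.76836179 224.10561461   0.        ] [454.0260181  222.56341151   0.        ]
beaker rim [454.19473671 224.30931172  90.        ] [455.44786101 221.60717031  90.        ]
white cap top [560.81180317 330.05789677 200.        ] [557.06236214 325.34890326 200.        ]
amber cap [ 498.62839325 -123.78922895  170.        ] [ 492.8379329  -129.07485073  170.        ]
knob top scene/side [539.95759429  94.6981685  112.        ] [536.52197928  91.29963691 112.        ] pred [[537.54108536  90.22471622 112.        ]]
shelf edge top rail [array([ 628.31462007, -180.32679041,  228.        ]), array([703.60177321, 323.97501392, 228.        ])]
```

View pics/s2.png

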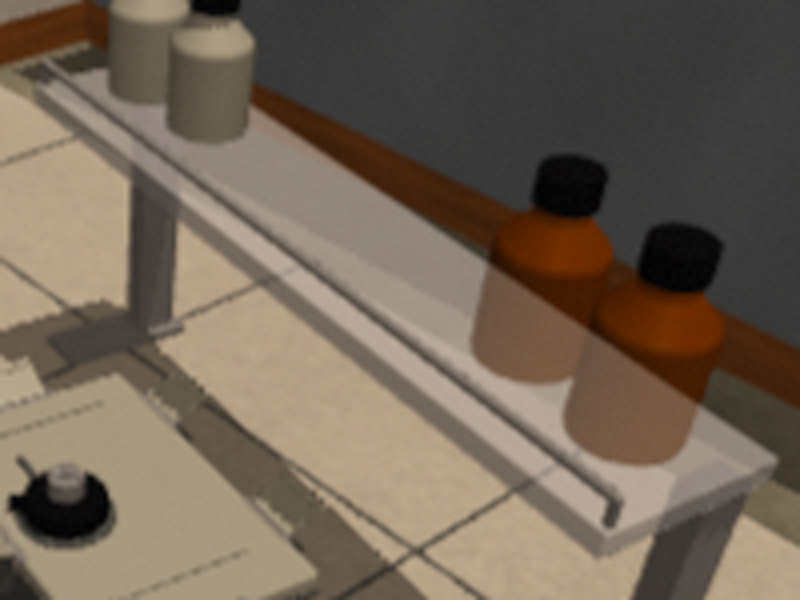

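View pics/s3.png

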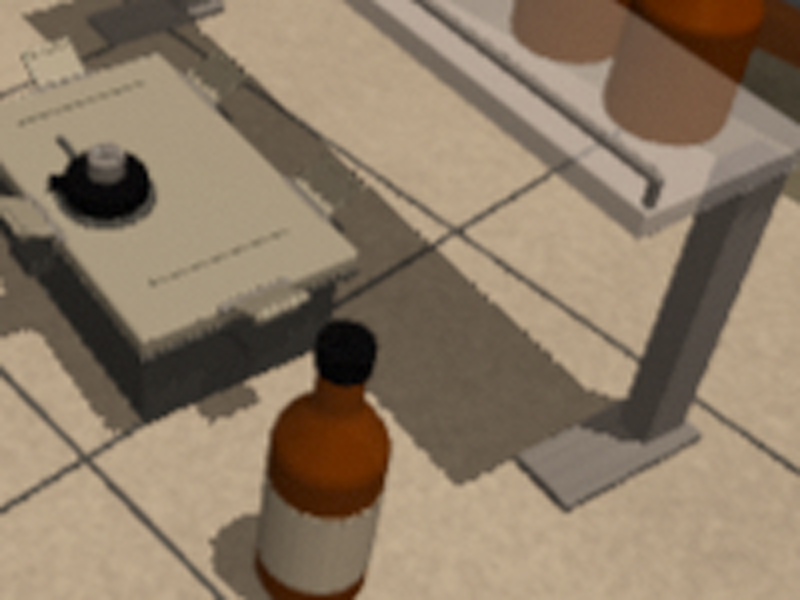

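```bash
cat > fit2.py <<'E'
from fit import *
obs['side'].update({(70,110,80):(258.3,153.9),(-70,-110,80):(255,227.3),(70,-110,80):(308.9,204)})
r=least_squares(f,[600,100,0],loss='soft_l1'); p=r.x
if __name__=='__main__':
    print(p, r.fun.reshape(-1,2).round(1))
    c,s=np.cos(p[2]),np.sin(p[2])
    for n,P in dict(beaker=(454,223),white=(559,328),amber=(496,-126),sh1=(628,-180),sh2=(703.6,324)).items():
        d=np.array(P)-p[:2]; print(n,[c*d[0]+s*d[1],-s*d[0]+c*d[1]])
    for n,u in [('railR',(230+612/4,60+505/4)),('railL',(230+45/4,60+62/4))]:
        P=onplane(camera_model('side'),u,228); d=P[:2]-p[:2]; print(n,P,[c*d[0]+s*d[1],-s*d[0]+c*d[1]])
    print(Ro.from_euler('xyz',sense()['eef_rot']).as_matrix().round(3))
E
python3 fit2.py
```

```text
[ 5.65445442e+02  8.59598918e+01 -1.51930174e-01] [[-1.6 -1. ]
 [-4.  -2.3]
 [-0.6  1.3]
 [ 0.1  0.4]
 [ 1.5 -1.1]
 [-1.8 -2.3]
 [ 2.  -0.7]
 [ 0.8 -1.2]]
beaker [np.float64(-130.90220009174985), np.float64(118.59465370064447)]
white [np.float64(-43.00308378700579), np.float64(238.2765042580497)]
amber [np.float64(-36.56612931846882), np.float64(-220.02859675782378)]
sh1 [np.float64(102.08603865985216), np.float64(-253.42884099213228)]
sh2 [np.float64(100.53662452383915), np.float64(256.207263807984)]
railR [ 615.69898588 -178.65091222  228.        ] [np.float64(89.7225429367727), np.float64(-253.95700726465608)]
railL [697.39374944 322.39339452 228.        ] [np.float64(94.64501892115646), np.float64(253.67987175607914)]
[[-0.001  0.385 -0.923]
 [ 0.002 -0.923 -0.385]
 [-1.    -0.002  0.   ]]
```

send_rows(
  steps=[
    {"linear":[-0.15,0,0],"yaw":0},
    {"linear":[-0.15,-0.19,-0.2],"yaw":0},
    {"linear":[-0.15,-0.19,-0.2],"yaw":0},
    {"linear":[-0.15,-0.19,-0.2],"yaw":0},
    {"linear":[-0.07,-0.19,-0.2],"yaw":0},
    {"linear":[0,-0.19,-0.2],"yaw":0},
    {"linear":[0,-0.19,-0.2],"yaw":0},
    {"linear":[0,-0.19,-0.2],"yaw":0},
    {"linear":[0,-0.19,-0.2],"yaw":0},
    {"linear":[0,-0.19,-0.2],"yaw":0},
  ],
  gripper=1,
)

```text
time: 1.15
ee_pos: [400.8, -257.6, 331.7]
eef_rot: [-1.014, 1.571, 2.522]
force: [1.0, 0.0, 0.1]
width: 85.4
```

send_rows(
  steps=[
    {"linear":[0,-0.2,-0.2],"yaw":0},
    {"linear":[0,-0.2,-0.2],"yaw":0},
    {"linear":[0,-0.2,-0.2],"yaw":0},
    {"linear":[0,-0.2,-0.2],"yaw":0},
    {"linear":[0,-0.2,-0.2],"yaw":0},
    {"linear":[0,-0.2,-0.2],"yaw":0},
    {"linear":[0,-0.2,-0.2],"yaw":0},
    {"linear":[0,-0.2,-0.2],"yaw":0},
    {"linear":[0,-0.17,-0.19],"yaw":0},
    {"linear":[0,0,0],"yaw":-0.28},
    {"linear":[0,0,0],"yaw":-0.28},
    {"linear":[0,0,0],"yaw":-0.28},
  ],
)

```text
time: 2.35
ee_pos: [546.1, 89.4, 331.3]
eef_rot: [-0.562, 1.57, -2.862]
force: [-0.0, 0.2, 0.0]
width: 85.3
```

send_rows(
  steps=[
    {"linear":[0,0,0],"yaw":-0.28},
    {"linear":[0,0,0],"yaw":-0.28},
    {"linear":[0,0,0],"yaw":-0.28},
    {"linear":[0,0,0],"yaw":-0.28},
    {"linear":[0,0,0],"yaw":0},
    {"linear":[0,0,0],"yaw":0},
    {"linear":[0,0,0],"yaw":0},
  ],
)

```text
time: 3.05
ee_pos: [546.2, 88.9, 331.7]
eef_rot: [-0.848, 1.57, -2.571]
force: [0.7, -0.0, -0.3]
width: 85.3
```

```bash
python3 - <<'E'
from h import *
s,im=snap('wrist','w1.png')
print(s['time'],s['ee_pos'],s['eef_rot'],s['qpos'],s['force']); print(Ro.from_euler('xyz',s['eef_rot']).as_matrix().round(3))
import pickle; pickle.dump(s,open('w1.pkl','wb'))
snap('scene','sc1.png'); snap('side','sd1.png')
E
```

```text
3.05 [546.19673354  88.92013969 331.73165109] [-0.84794652  1.57049098 -2.57059638] [ 0.14264365  0.41926141 -0.52445088  1.53408141  0.21679389  1.24683705
 -0.56536572] [ 0.73073696 -0.02444758 -0.28881794]
[[-0.     0.988 -0.151]
 [-0.    -0.151 -0.988]
 [-1.    -0.     0.   ]]
```

View pics/w1.png

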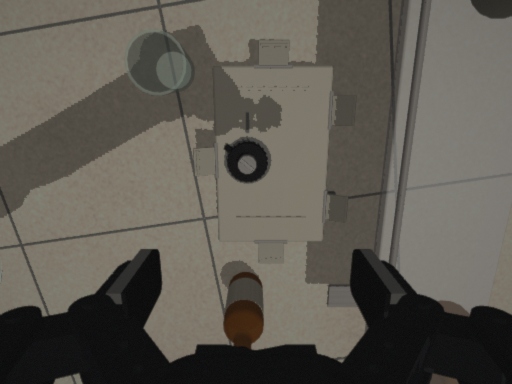

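View pics/sd1.png

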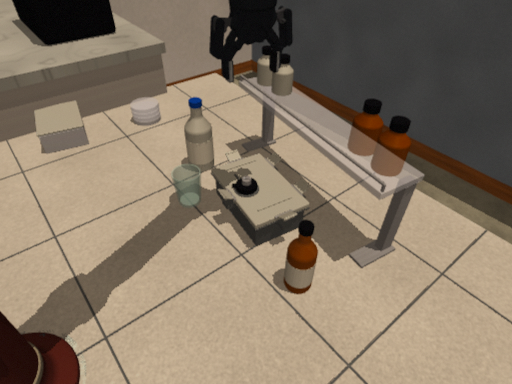

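View pics/sc1.png

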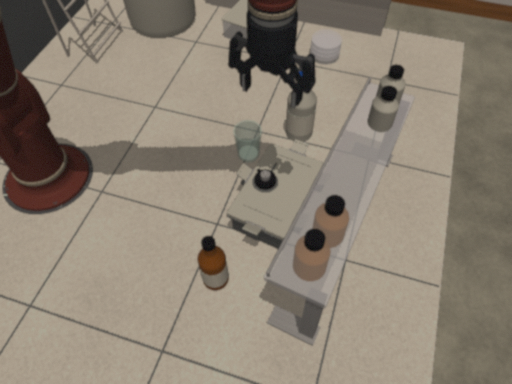

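```bash
python3 - <<'E'
from h import *
crop('w1.png',180,20,200,150,4,'w1a.png'); crop('w1.png',180,140,200,150,4,'w1b.png')
crop('sd1.png',190,0,130,90,6,'sd1a.png'); crop('sc1.png',210,0,130,110,6,'sc1a.png')
E
```

```text
(no output)
```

View pics/w1a.png

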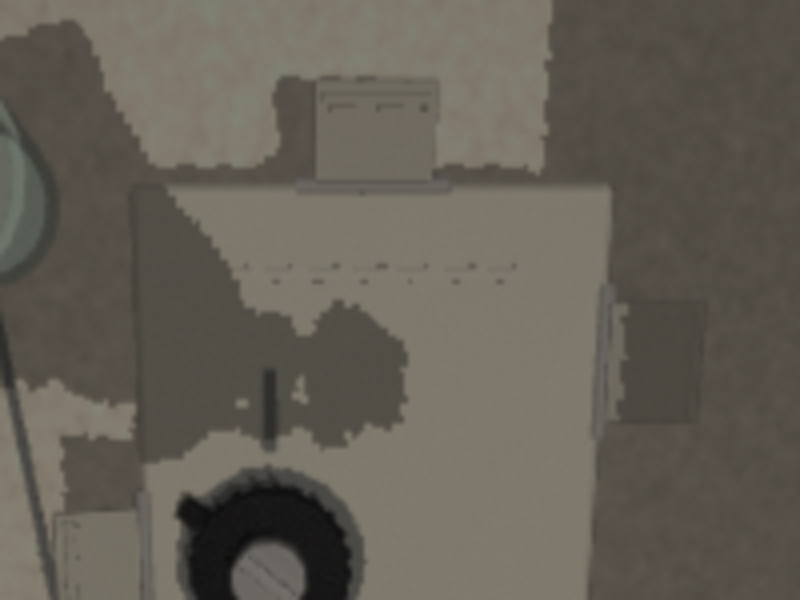

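View pics/w1b.png

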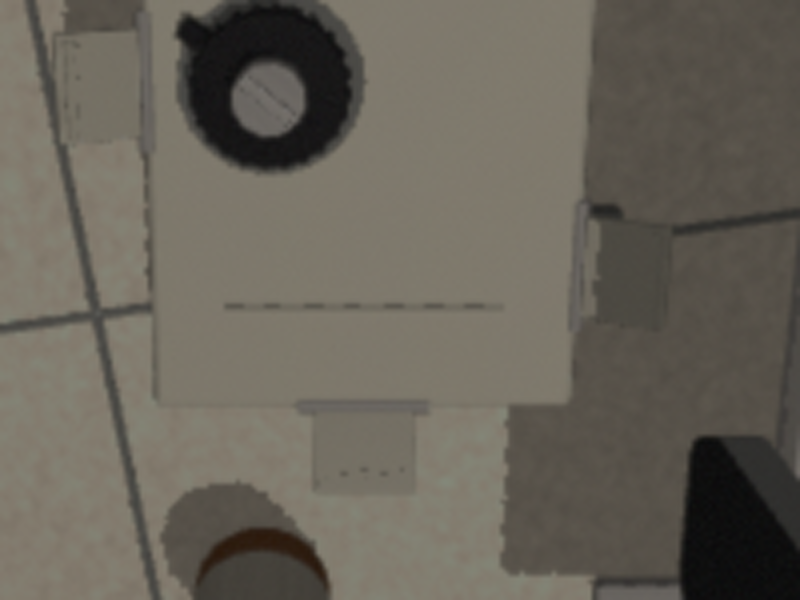

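View pics/sd1a.png

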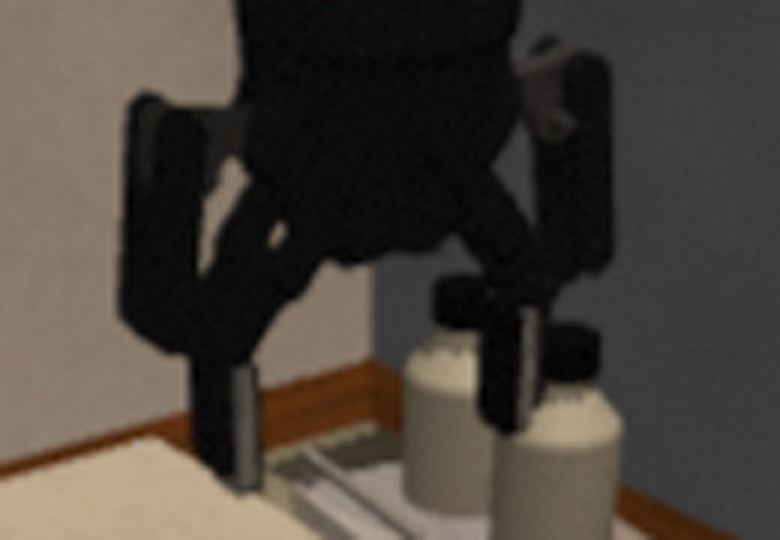

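View pics/sc1a.png

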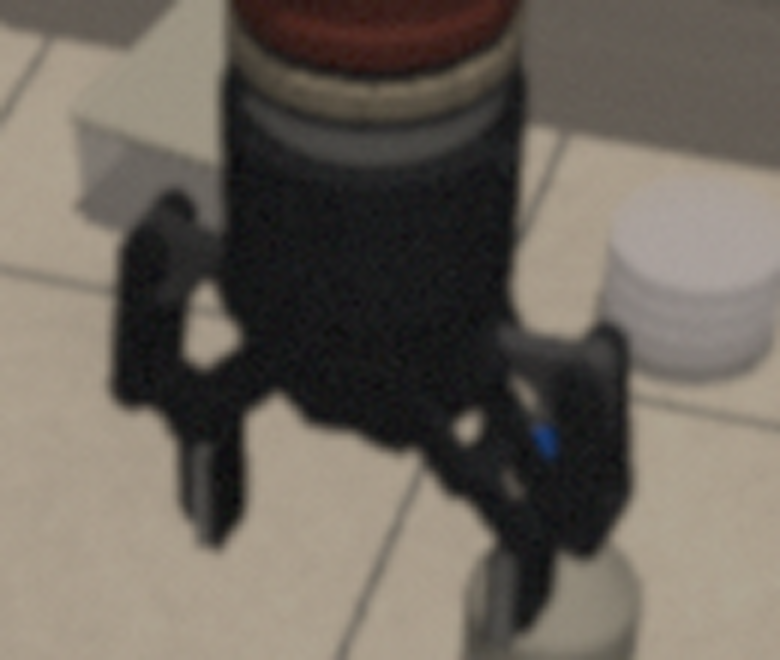

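```bash
python3 - <<'E'
from h import *
import pickle
s=pickle.load(open('w1.pkl','rb')); R=Ro.from_euler('xyz',s['eef_rot']).as_matrix(); t=s['ee_pos']
for c,o,pts in [('side',(190,0,6),dict(tipL=(240,488),tipLb=(200,460),kLbot=(122,310),kLb2=(185,350),kLtop=(145,92),tipR=(520,430),tipRb=(480,400),kRbot=(605,265),kRtop=(600,55),bodyL=(240,20),bodyR=(520,20))),
 ('scene',(210,0,6),dict(tipL=(215,545),kLbot=(115,400),kLtop=(175,190),kLtopo=(122,250),tipR=(510,630),kRbot=(590,550),kRo=(630,490),kRtop=(610,325),flangeL=(228,90),flR=(522,90)))]:
    m=camera_model(c); print(c,'cam pos in tool', (R.T@(ray(m,(256,192))[0]-t)).round())
    for n,(u,v) in pts.items():
        C,d=ray(m,(o[0]+u/o[2],o[1]+v/o[2])); C=R.T@(C-t); d=R.T@d
        P=C-d*C[2]/d[2]; print(n,P.round(0)[:2])
E
```

```text
side cam pos in tool [-271. -305.  529.]
tipL [-12. -44.]
tipLb [-23. -56.]
kLbot [-68. -77.]
kLb2 [-54. -60.]
kLtop [-120.  -67.]
tipR [-10.  53.]
tipRb [-23.  38.]
kRbot [-56.  80.]
kRtop [-114.   73.]
bodyL [-134.  -40.]
bodyR [-125.   45.]
scene cam pos in tool [-561.  244.  521.]
tipL [ -8. -45.]
kLbot [-50. -76.]
kLtop [-128.  -53.]
kLtopo [-103.  -70.]
tipR [-14.  50.]
kRbot [-53.  71.]
kRo [-78.  80.]
kRtop [-127.   69.]
flangeL [-162.  -37.]
flR [-185.   41.]
```

```bash
python3 - <<'E'
from h import *
crop('w1.png',370,0,100,260,3,'w1c.png')
E
```

```text
(no output)
```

View pics/w1c.png

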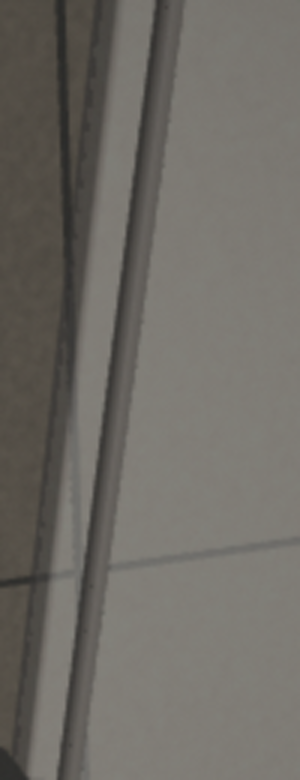

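```bash
cat > fit3.py <<'E'
from fit2 import *
import pickle
s=pickle.load(open('w1.pkl','rb')); M=wristm(s)
wo={(-70,110,80):(213,66.75),(70,110,80):(332.5,66.75),(-70,-110,80):(219.25,240.75),(70,-110,80):(322.5,240.75)}
def fw(p):
    return (cv2.projectPoints(W(p,list(wo)),M['rvec'],M['tvec'],M['intrinsics'],None)[0].reshape(-1,2)-np.array(list(wo.values()))).ravel()
rw=least_squares(fw,p); pw=rw.x
rj=least_squares(lambda q: np.r_[2*fw(q),f(q)],p,loss='soft_l1'); 
def tobox(p,P):
    c,s=np.cos(p[2]),np.sin(p[2]); d=np.array(P)[:2]-p[:2]; return np.array([c*d[0]+s*d[1],-s*d[0]+c*d[1]])
if __name__=='__main__':
    print('wrist',pw,rw.fun.reshape(-1,2).round(1)); print('joint',rj.x)
    def B(uv,z): return tobox(pw,onplane(M,uv,z)).round(1)
    print('edge bottom',B((397.7,50),195),B((381,200),195)); print('edge top',B((402.3,50),211),B((385,200),211))
    print('rail',B((370+135/3,50),222),B((370+158/3,50),222),B((370+77/3,200),222),B((370+97/3,200),222))
    print('vent knob',B((180+268/4,20+577/4),112)); 
    print('collar',B((180+268/4,140+(85)/4),96))
    print('lug tip',B((180+187/4,20+508/4),90),'rib',B((180+268/4,20+370/4),82),B((180+268/4,20+448/4),82))
    for n,uv in dict(left=((180+377/4),20+85/4),front=(180+57/4,140+88/4),right=(180+363/4,140+490/4),bl=(180+705/4,20+362/4),br=(180+668/4,140+272/4)).items(): print(n,B(uv,93))
    print('beaker rim',B((158,62),90), 'base',B((174,70),0))
E
python3 fit3.py
```

```text
wrist [ 5.67005504e+02  8.85604695e+01 -1.48050638e-01] [[-1.4 -1.1]
 [ 1.5 -1.4]
 [-0.9  1.9]
 [ 0.7  1.7]]
joint [ 5.66636312e+02  8.75681363e+01 -1.49838512e-01]
edge bottom [ 94. 109.] [ 93.9 -16.3]
edge top [ 90.9 106.6] [ 90.8 -11.4]
rail [ 95.5 104.9] [101.  104.9] [94.9 -8.1] [100.4  -8.2]
vent knob [-29.8   1.7]
collar [-30.2   2.3]
lug tip [-54.3  18.5] rib [-30.   58.1] [-30.2  35.4]
left [  0.6 133.1]
front [-93.5   1.1]
right [  -0.4 -132.6]
bl [95.7 60.3]
br [ 94.1 -57.4]
beaker rim [-128.2  112.9] base [-132.5  113.1]
```

send_rows(
  steps=[
    {"linear":[0,0,0],"yaw":-0.25},
    {"linear":[0,0,0],"yaw":-0.25},
    {"linear":[0,0,0],"yaw":-0.25},
    {"linear":[0,0,0],"yaw":-0.25},
    {"linear":[0,0,0],"yaw":-0.25},
    {"linear":[0,0,0],"yaw":-0.25},
    {"linear":[0,0,0],"yaw":0},
    {"linear":[0,0,0],"yaw":0},
  ],
)

```text
time: 4.0
ee_pos: [546.3, 89.0, 331.8]
eef_rot: [-3.079, 1.571, 2.266]
force: [0.6, -0.3, 0.2]
width: 85.2
```

```bash
cat > go.py <<'E'
from h import *
P0=np.array([566.8,88.7]); YAW=-0.149
Rb=np.array([[np.cos(YAW),-np.sin(YAW)],[np.sin(YAW),np.cos(YAW)]])
def state():
    s=sense(); R=Ro.from_euler('xyz',s['eef_rot']).as_matrix(); t=np.array(s['ee_pos'])
    h=np.degrees(np.arctan2(R[1,1],R[0,1])-YAW); b=Rb.T@(t[:2]-P0)
    return s,R,t,b,(h+180)%360-180
def show():
    s,R,t,b,h=state(); u=np.array([np.cos(np.radians(h)),np.sin(np.radians(h))])
    print('t',round(s['time'],2),'box',b.round(1),'z',round(t[2],1),'head',round(h,1),'A',(b+49.5*u).round(1),'B',(b-49.5*u).round(1),'F',np.round(s['force'],1),'w',round(s['width'],1),'q',np.round(s['qpos'],2),'tilt',R[:,0].round(3)[:2])
def to(x,y,z,head=None):
    s,R,t,b,h=state(); T=np.r_[P0+Rb@np.array([x,y]),z]; d=R.T@(T-t)/150
    print('units to',(x,y,z),d.round(3), 'len mm',round(np.linalg.norm(d)*150), 'yaw', None if head is None else round(-(((head-h)+180)%360-180)/30,3))
def toA(x,y,z,sg=1):
    s,R,t,b,h=state(); u=sg*np.array([np.cos(np.radians(h)),np.sin(np.radians(h))])*49.5; to(x-u[0],y-u[1],z)
E
python3 -c "
from go import *
show(); toA(-88.4,0,120); toA(-88.4,0,66)"
```

```text
t 4.0 box [-20.3  -2.8] z 331.8 head 44.8 A [14.8 32.1] B [-55.5 -37.6] F [ 0.6 -0.3  0.2] w 85.2 q [ 0.26  0.45 -0.72  1.53  0.31  1.27  0.13] tilt [-0.  0.]
units to (np.float64(-123.53482133363394), np.float64(-34.86824242564604), 120) [ 1.412 -0.639 -0.333] len mm 238 yaw None
units to (np.float64(-123.53482133363394), np.float64(-34.86824242564604), 66) [ 1.772 -0.639 -0.333] len mm 287 yaw None
```

send_rows(
  steps=[
    {"linear":[0,-0.21,-0.11],"yaw":0},
    {"linear":[0,-0.21,-0.11],"yaw":0},
    {"linear":[0,-0.22,-0.11],"yaw":0},
    {"linear":[0.28,0,0],"yaw":0},
    {"linear":[0.28,0,0],"yaw":0},
    {"linear":[0.28,0,0],"yaw":0},
    {"linear":[0.28,0,0],"yaw":0},
    {"linear":[0.28,0,0],"yaw":0},
    {"linear":[0,0,0],"yaw":0},
    {"linear":[0,0,0],"yaw":0},
  ],
)

```text
time: 5.0
ee_pos: [440.0, 72.3, 122.4]
eef_rot: [3.037, 1.571, 2.102]
force: [0.1, 1.1, -0.6]
width: 85.3
```

```bash
python3 -c "
from go import *
show(); toA(-88.4,0,84); toA(-88.4,0,66)
snap('side','sd2.png'); snap('scene','sc2.png'); crop('sd2.png',150,90,200,150,4,'sd2a.png')
snap('wrist','w2.png')"
```

```text
t 5.0 box [-123.  -35.] z 122.4 head 44.9 A [-87.9  -0.1] B [-158.  -70.] F [ 0.1  1.1 -0.6] w 85.3 q [ 0.2   0.53 -0.6   2.11  0.5   0.64 -0.1 ] tilt [-0.  0.]
units to (np.float64(-123.44794739448196), np.float64(-34.95556298264448), 84) [ 0.256 -0.002 -0.002] len mm 38 yaw None
units to (np.float64(-123.44794739448196), np.float64(-34.95556298264448), 66) [ 0.376 -0.002 -0.002] len mm 56 yaw None
```

View pics/sd2a.png

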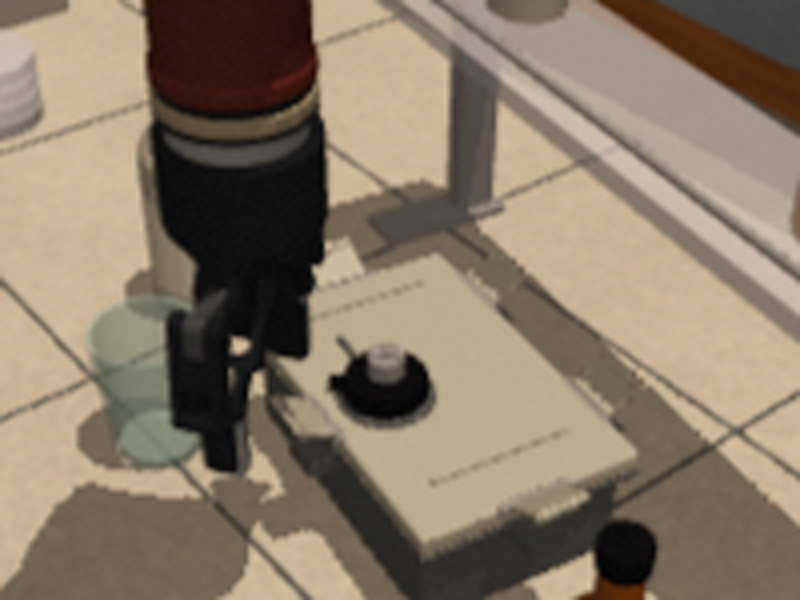

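View pics/w2.png

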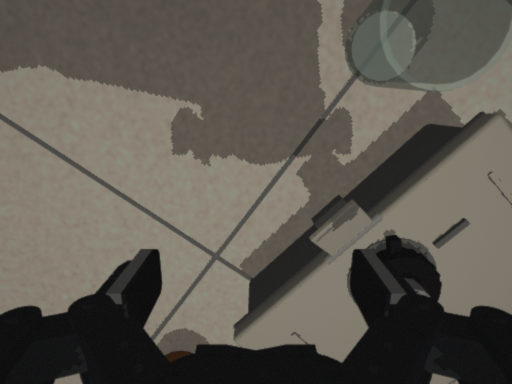

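send_rows(
  steps=[
    {"linear":[0.15,0,0],"yaw":0},
    {"linear":[0.1,0,0],"yaw":0},
    {"linear":[0.04,0,0],"yaw":0},
    {"linear":[0.04,0,0],"yaw":0},
  ],
)

```text
time: 5.55
ee_pos: [438.5, 72.1, 73.7]
eef_rot: [-1.169, 1.57, -2.103]
force: [-3.8, 0.7, 3.8]
width: 85.1
```

send_rows(
  steps=[
    {"linear":[0.03,0,0],"yaw":0},
    {"linear":[0.02,0,0],"yaw":0},
  ],
)

```text
time: 5.75
ee_pos: [440.8, 72.0, 65.7]
eef_rot: [1.129, 1.568, 0.194]
force: [-0.1, -0.1, 3.1]
width: 85.3
```

send_rows(
  steps=[
    {"linear":[0,0,0],"yaw":0},
    {"linear":[0,0,0],"yaw":0},
  ],
)

```text
time: 5.95
ee_pos: [440.8, 72.0, 65.6]
eef_rot: [1.143, 1.568, 0.207]
force: [0.7, -1.2, 3.4]
width: 85.6
```

```bash
python3 -c "
from go import *
show(); 
snap('side','sd3.png'); crop('sd3.png',180,160,100,75,8,'sd3a.png')"
```

```text
t 5.95 box [-122.1  -35.2] z 65.6 head 44.9 A [-87.   -0.2] B [-157.1  -70.1] F [ 0.7 -1.2  3.4] w 85.6 q [ 0.12  0.63 -0.49  2.16  0.62  0.49 -0.21] tilt [0.003 0.001]
```

View pics/sd3a.png

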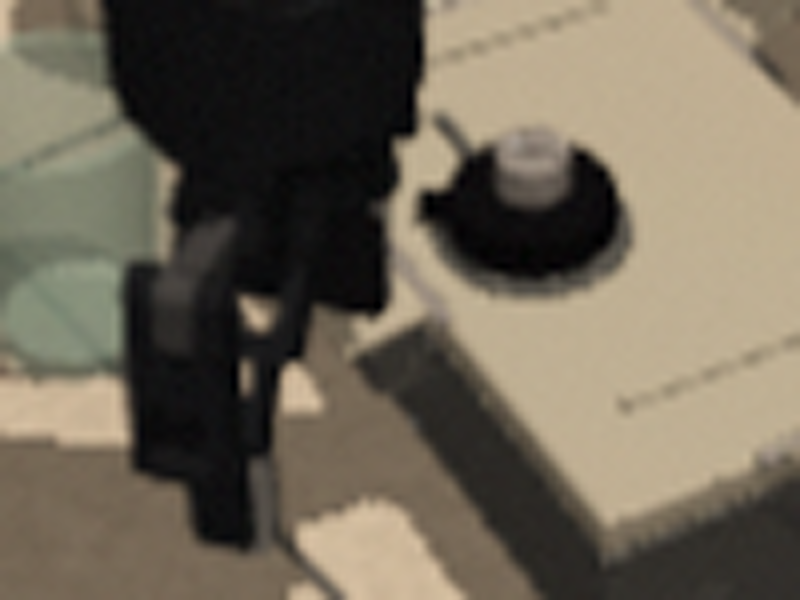

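send_rows(
  steps=[
    {"linear":[-0.3,0,0],"yaw":0},
    {"linear":[-0.31,0,0],"yaw":0},
    {"linear":[-0.31,0,0],"yaw":0},
    {"linear":[-0.31,0,0],"yaw":0},
    {"linear":[0,0,0],"yaw":-0.22},
    {"linear":[0,0,0],"yaw":-0.22},
    {"linear":[0,0,0],"yaw":-0.23},
    {"linear":[0,0,0],"yaw":0},
    {"linear":[0,0,0],"yaw":0},
  ],
)

```text
time: 6.9
ee_pos: [439.4, 71.6, 249.1]
eef_rot: [-2.666, 1.57, 3.03]
force: [-0.8, 0.5, 1.0]
width: 85.6
```

```bash
python3 -c "
from go import *
show(); to(30,-101,250,65)"
```

```text
t 6.9 box [-123.5  -35.8] z 249.1 head 64.9 A [-102.5    9. ] B [-144.4  -80.6] F [-0.8  0.5  1. ] w 85.6 q [ 0.41  0.38 -0.85  1.94  0.34  0.97  0.39] tilt [-0.001  0.   ]
units to (30, -101, 250) [-0.007  0.04   1.111] len mm 167 yaw -0.003
```

send_rows(
  steps=[
    {"linear":[0,0.01,0.28],"yaw":0},
    {"linear":[0,0.01,0.28],"yaw":0},
    {"linear":[0,0.01,0.28],"yaw":0},
    {"linear":[0,0.01,0.27],"yaw":0},
    {"linear":[0,0,0],"yaw":0},
    {"linear":[0,0,0],"yaw":0},
  ],
)

```text
time: 7.5
ee_pos: [581.8, -15.3, 248.4]
eef_rot: [-2.985, 1.569, 2.711]
force: [-0.8, -0.6, -0.3]
width: 85.4
```

```bash
python3 -c "
from go import *
import pickle
show(); s,_=snap('wrist','w4.png'); pickle.dump(s,open('w4.pkl','wb')); snap('scene','sc4.png'); snap('side','sd4.png')
crop('sc4.png',200,60,200,150,4,'sc4a.png'); crop('sd4.png',200,60,200,150,4,'sd4a.png')"
```

```text
t 7.5 box [  30.2 -100.6] z 248.4 head 64.9 A [ 51.2 -55.8] B [   9.2 -145.4] F [-0.8 -0.6 -0.3] w 85.4 q [ 0.45  0.59 -0.77  1.59  0.44  1.15  0.56] tilt [-0.002  0.001]
```

View pics/w4.png

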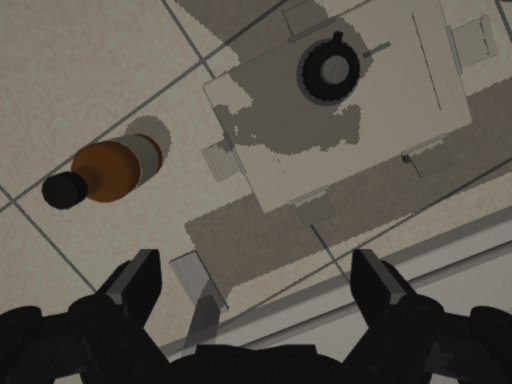

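View pics/sc4a.png

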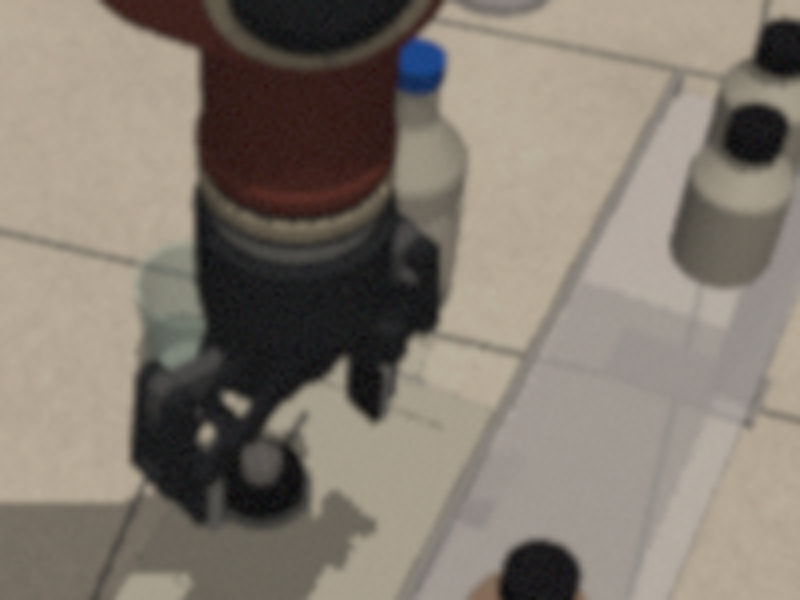

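View pics/sd4a.png

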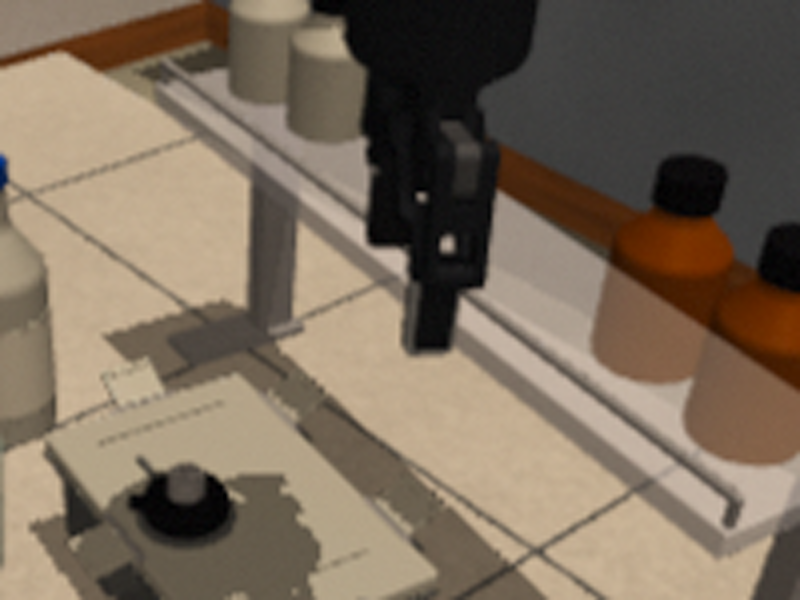

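```bash
python3 -c "
from go import *
crop('w4.png',352,180,160,120,5,'w4a.png')
crop('w4.png',180,130,160,120,5,'w4b.png')"
```

```text
(no output)
```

View pics/w4a.png

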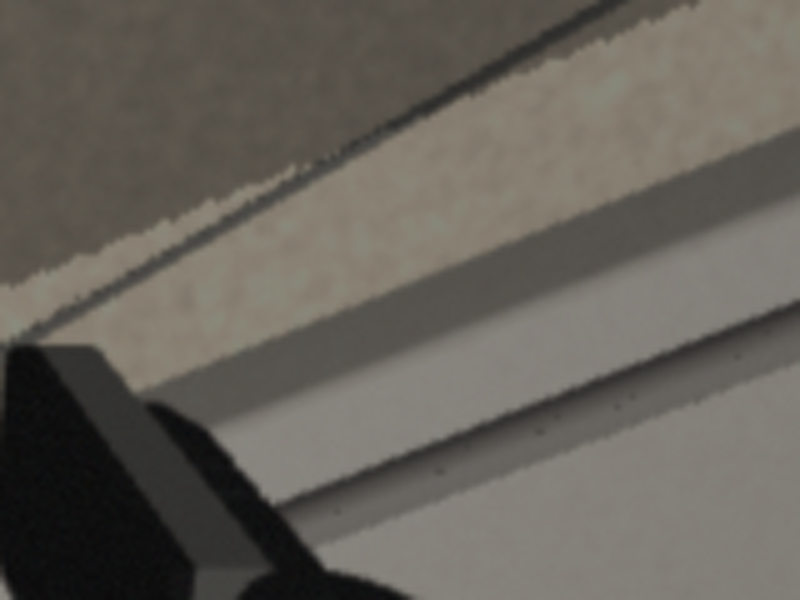

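View pics/w4b.png

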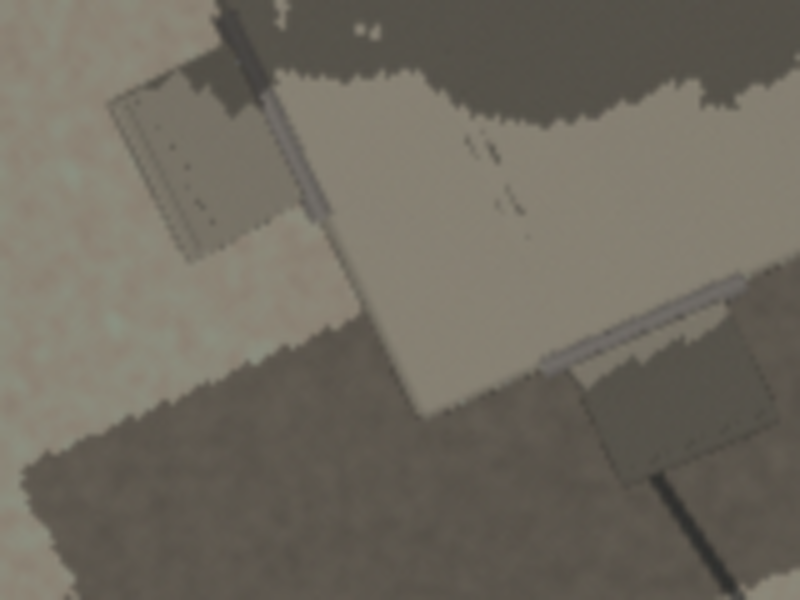

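```bash
python3 - <<'E'
from go import *
import pickle
s=pickle.load(open('w4.pkl','rb')); M=wristm(s)
def B(o,u,z): return (Rb.T@(onplane(M,(o[0]+u[0]/5,o[1]+u[1]/5),z)[:2]-P0)).round(1)
a=(352,180); b=(180,130)
print('bot',B(a,(150,390),195),B(a,(800,128),195)); print('top',B(a,(220,425),211),B(a,(800,195),211))
print('rail',B(a,(280,503),224),B(a,(800,298),224),B(a,(330,540),224),B(a,(800,362),224))
print('corner',B(b,(425,415),80)); print('hingebar',B(b,(545,362),80),B(b,(745,278),80)); print('tab',B(b,(628,487),93.5),B(b,(778,420),93.5)); print('right',B(b,(110,103),93.5),B(b,(190,262),93.5))
print('cam box', Rb.T@(ray(M,(256,192))[0][:2]-P0), ray(M,(256,192))[0][2])
E
```

```text
bot [ 93.  -35.7] [93.  51.6]
top [ 90.9 -32.3] [91.1 39.7]
rail [ 94.6 -31.9] [94.4 29. ] [101.8 -28. ] [102.3  27.2]
corner [  68. -107.]
hingebar [ 68.  -80.3] [ 68.8 -37.2]
tab [ 94.4 -75.3] [ 93.8 -43.2]
right [ -16.5 -133. ] [  16.7 -133.2]
cam box [-32.54147943 -70.8085431 ] 390.31608415063073
```

```bash
python3 -c "
from go import *
to(45,-101,215)"
```

```text
units to (45, -101, 215) [0.23  0.033 0.102] len mm 38 yaw None
```

send_rows(
  steps=[
    {"linear":[0,0.03,0.1],"yaw":0},
    {"linear":[0.1,0,0],"yaw":0},
    {"linear":[0.1,0,0],"yaw":0},
    {"linear":[0.1,0,0],"yaw":0},
    {"linear":[0,0,0],"yaw":0},
  ],
)

```text
time: 8.15
ee_pos: [594.7, -19.1, 202.8]
eef_rot: [-2.4, 1.566, -2.982]
force: [-0.5, -0.0, 1.4]
width: 85.4
```

send_rows(
  steps=[
    {"linear":[0.07,0,0],"yaw":0},
    {"linear":[0.07,0,0],"yaw":0},
  ],
)

```text
time: 8.35
ee_pos: [597.2, -19.0, 183.9]
eef_rot: [0.616, 1.569, 0.032]
force: [0.5, 0.3, 0.1]
width: 85.1
```

send_rows(
  steps=[
    {"linear":[0.07,0,0],"yaw":0},
    {"linear":[0.07,0,0],"yaw":0},
  ],
)

```text
time: 8.55
ee_pos: [596.8, -19.5, 161.6]
eef_rot: [-0.848, 1.571, -1.432]
force: [0.3, 0.4, -0.4]
width: 85.2
```

```bash
python3 -c "
from go import *
show(); snap('side','sd5.png');snap('scene','sc5.png')
crop('sd5.png',200,80,200,150,4,'sd5a.png'); crop('sc5.png',220,90,160,120,5,'sc5a.png')"
```

```text
t 8.55 box [  45.7 -102.6] z 161.6 head 65.1 A [ 66.6 -57.7] B [  24.8 -147.5] F [ 0.3  0.4 -0.4] w 85.2 q [ 0.42  0.7  -0.71  1.66  0.53  0.99  0.51] tilt [ 0. -0.]
```

View pics/sd5a.png

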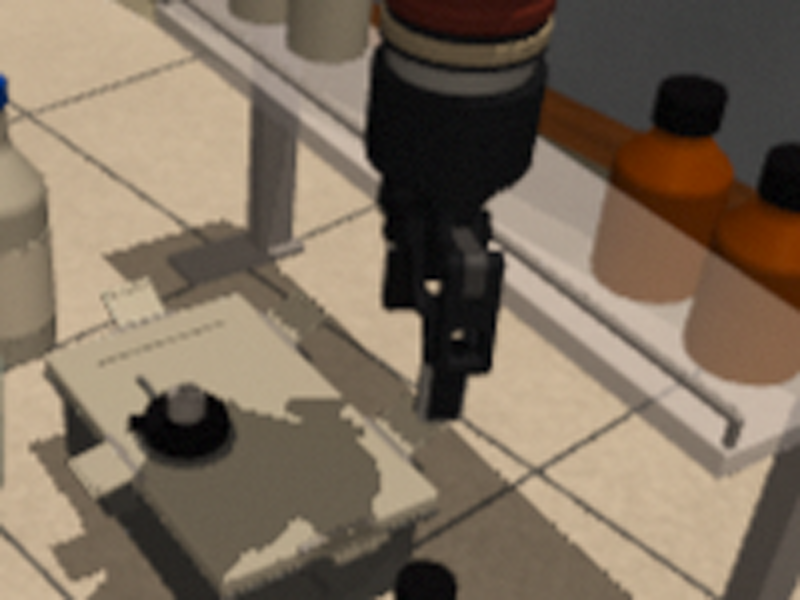

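View pics/sc5a.png

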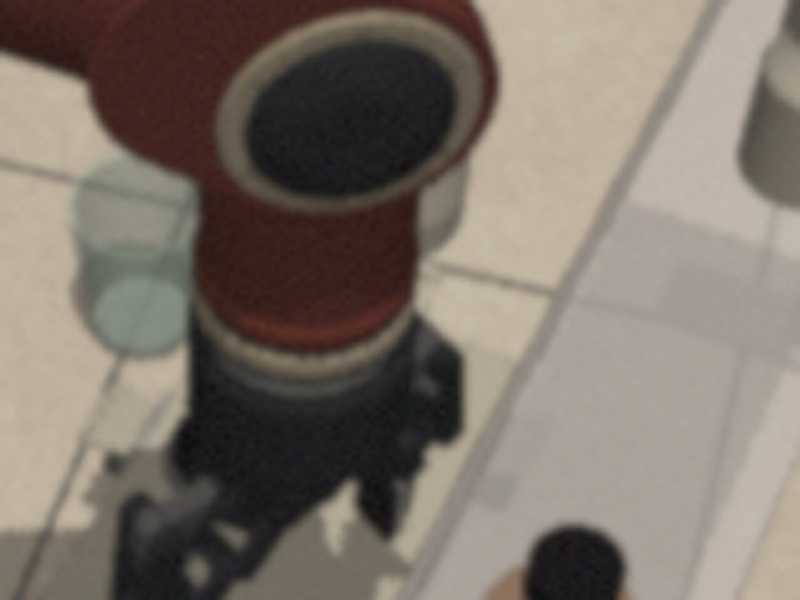

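send_rows(
  steps=[
    {"linear":[0.07,0,0],"yaw":0},
    {"linear":[0.07,0,0],"yaw":0},
  ],
)

```text
time: 8.85
ee_pos: [597.2, -19.4, 141.0]
eef_rot: [0.77, 1.57, 0.185]
force: [-0.5, 0.2, -0.2]
width: 85.9
```

send_rows(
  steps=[
    {"linear":[0.07,0,0],"yaw":0},
    {"linear":[0.07,0,0],"yaw":0},
  ],
)

```text
time: 9.05
ee_pos: [596.7, -19.6, 119.3]
eef_rot: [-2.659, 1.57, 3.039]
force: [0.0, 0.8, -0.1]
width: 85.6
```

send_rows(
  steps=[
    {"linear":[0.07,0,0],"yaw":0},
    {"linear":[0.07,0,0],"yaw":0},
    {"linear":[0.06,0,0],"yaw":0},
    {"linear":[0,0,0],"yaw":0},
  ],
)

```text
time: 9.45
ee_pos: [595.9, -19.7, 88.7]
eef_rot: [-2.501, 1.568, -3.085]
force: [-1.5, -0.2, -0.4]
width: 85.3
```

```bash
python3 -c "
from go import *
show(); snap('side','sd6.png');snap('wrist','w6.png')
crop('sd6.png',260,120,120,90,6,'sd6a.png')"
```

```text
t 9.45 box [  44.8 -102.9] z 88.7 head 65.1 A [ 65.7 -58. ] B [  24.  -147.8] F [-1.5 -0.2 -0.4] w 85.3 q [ 0.38  0.79 -0.65  1.72  0.61  0.85  0.44] tilt [-0.003 -0.   ]
```

View pics/sd6a.png

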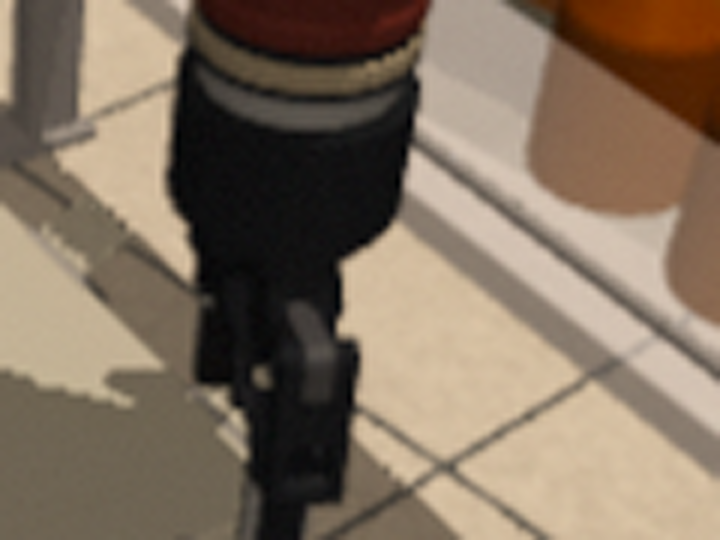

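View pics/w6.png

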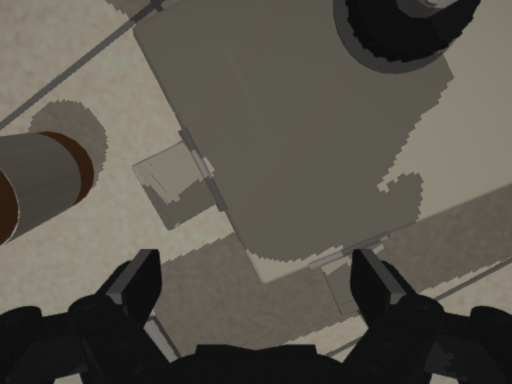

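send_rows(
  steps=[
    {"linear":[0.04,0,0],"yaw":0},
    {"linear":[0.04,0,0],"yaw":0},
    {"linear":[0.02,0,0],"yaw":0},
  ],
)

```text
time: 9.85
ee_pos: [596.5, -19.7, 74.7]
eef_rot: [-2.271, 1.57, -2.856]
force: [-0.4, -0.4, -0.0]
width: 85.1
```

send_rows(
  steps=[
    {"linear":[0.02,0,0],"yaw":0},
    {"linear":[0,0,0],"yaw":0},
  ],
)

```text
time: 10.05
ee_pos: [596.6, -19.6, 71.8]
eef_rot: [-2.591, 1.57, 3.108]
force: [-0.3, -0.6, -1.2]
width: 85.3
```

```bash
python3 -c "
from go import *
show()"
```

```text
t 10.05 box [  45.5 -102.7] z 71.8 head 65.1 A [ 66.4 -57.8] B [  24.6 -147.5] F [-0.3 -0.6 -1.2] w 85.3 q [ 0.37  0.81 -0.64  1.73  0.63  0.82  0.42] tilt [-0.001  0.   ]
```

send_rows(
  steps=[
    {"linear":[0.01,0,0],"yaw":0},
    {"linear":[0,0,0],"yaw":0},
  ],
)

```text
time: 10.25
ee_pos: [596.9, -19.5, 70.8]
eef_rot: [1.584, 1.571, 0.999]
force: [0.1, -0.7, 0.9]
width: 85.6
```

send_rows(
  steps=[
    {"linear":[0.01,0,0],"yaw":0},
    {"linear":[0,0,0],"yaw":0},
  ],
)

```text
time: 10.45
ee_pos: [597.2, -19.4, 70.0]
eef_rot: [0.529, 1.57, -0.056]
force: [-1.6, 0.9, 3.5]
width: 85.2
```

```bash
python3 -c "
from go import *
show(); to(48.5,-102.7,68)"
```

```text
t 10.45 box [  46.1 -102.4] z 70.0 head 65.1 A [ 67.  -57.6] B [  25.2 -147.3] F [-1.6  0.9  3.5] w 85.2 q [ 0.37  0.81 -0.64  1.73  0.63  0.81  0.42] tilt [ 0.001 -0.   ]
units to (48.5, -102.7, 68) [0.014 0.005 0.015] len mm 3 yaw None
```

send_rows(
  steps=[
    {"linear":[0.005,0.004,0.009],"yaw":0},
    {"linear":[0,0.004,0.009],"yaw":0},
    {"linear":[0,0,0],"yaw":0},
  ],
)

```text
time: 10.75
ee_pos: [597.6, -19.5, 69.8]
eef_rot: [-2.306, 1.567, -2.888]
force: [-6.8, -1.8, 12.1]
width: 85.4
```

send_rows(
  steps=[
    {"linear":[0.007,0,0],"yaw":0},
    {"linear":[0,0,0],"yaw":0},
  ],
)

```text
time: 10.95
ee_pos: [597.7, -19.5, 69.6]
eef_rot: [-2.155, 1.567, -2.738]
force: [-9.3, -1.5, 15.6]
width: 85.1
```

```bash
python3 -c "
from go import *
show();snap('wrist','w7.png');snap('side','sd7.png')
crop('w7.png',290,190,120,90,6,'w7a.png')"
```

```text
t 10.95 box [  46.6 -102.4] z 69.6 head 65.2 A [ 67.4 -57.5] B [  25.8 -147.4] F [-9.3 -1.5 15.6] w 85.1 q [ 0.37  0.81 -0.64  1.73  0.63  0.82  0.42] tilt [-0.003 -0.001]
```

View pics/w7a.png

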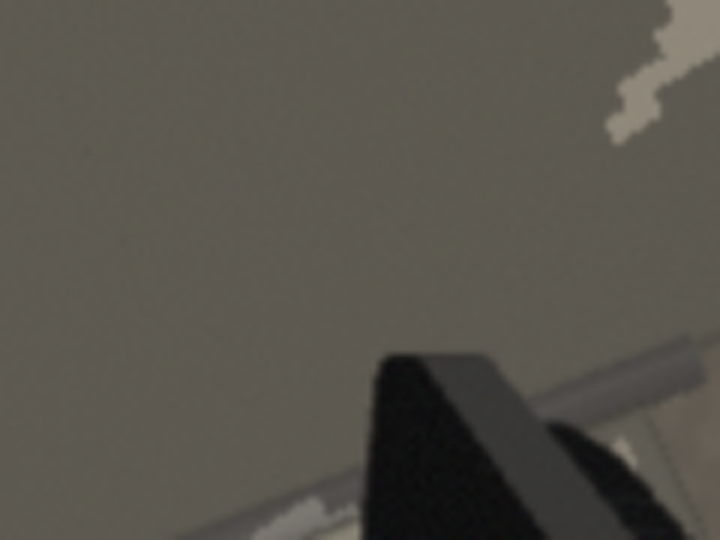

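send_rows(
  steps=[
    {"linear":[0.01,0.004,0.009],"yaw":0},
    {"linear":[0,0,0],"yaw":0},
  ],
)

```text
time: 11.25
ee_pos: [598.2, -19.6, 69.1]
eef_rot: [-2.149, 1.565, -2.731]
force: [-13.8, -1.8, 23.9]
width: 85.4
```

send_rows(
  steps=[
    {"linear":[0.01,0.004,0.009],"yaw":0},
    {"linear":[0,0,0],"yaw":0},
  ],
)

```text
time: 11.45
ee_pos: [603.0, -19.4, 67.2]
eef_rot: [0.815, 1.568, 0.232]
force: [0.6, 0.6, 6.6]
width: 85.2
```

```bash
python3 -c "
from go import *
show()"
```

```text
t 11.45 box [  51.8 -101.5] z 67.2 head 65.1 A [ 72.6 -56.6] B [  31.  -146.4] F [0.6 0.6 6.6] w 85.2 q [ 0.37  0.82 -0.63  1.72  0.64  0.82  0.42] tilt [0.003 0.001]
```

send_rows(
  steps=[
    {"linear":[-0.01,-0.02,-0.042],"yaw":0},
    {"linear":[-0.08,-0.01,-0.02],"yaw":0},
    {"linear":[-0.08,0,0],"yaw":0},
    {"linear":[0,0,0],"yaw":0},
  ],
)

```text
time: 11.85
ee_pos: [593.7, -18.8, 92.0]
eef_rot: [0.705, 1.567, 0.121]
force: [0.9, -0.3, -0.0]
width: 85.3
```

```bash
python3 -c "
from go import *
show();to(20.7,-88.8,90);snap('wrist','w8.png');crop('w8.png',250,150,160,120,5,'w8a.png')"
```

```text
t 11.85 box [  42.6 -102.3] z 92.0 head 65.1 A [ 63.5 -57.4] B [  21.7 -147.2] F [ 0.9 -0.3 -0. ] w 85.3 q [ 0.38  0.78 -0.66  1.73  0.61  0.85  0.44] tilt [0.004 0.   ]
units to (20.7, -88.8, 90) [ 0.013  0.02  -0.17 ] len mm 26 yaw None
```

View pics/w8a.png

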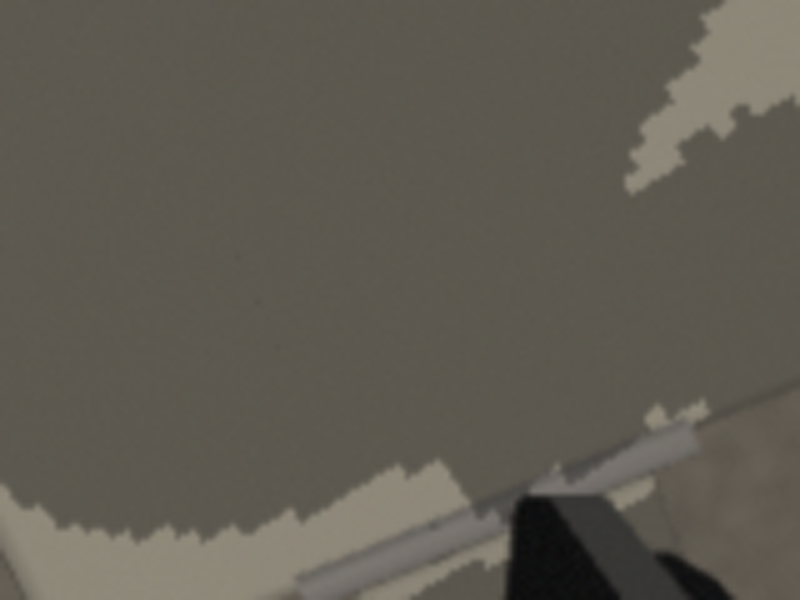

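Now the right tab with finger B.

send_rows(
  steps=[
    {"linear":[0,0.01,-0.085],"yaw":0},
    {"linear":[0,0.01,-0.085],"yaw":0},
    {"linear":[0.05,0,0],"yaw":0},
    {"linear":[0.05,0,0],"yaw":0},
    {"linear":[0.03,0,0],"yaw":0},
  ],
)

```text
time: 12.4
ee_pos: [572.0, -3.5, 69.5]
eef_rot: [-1.809, 1.568, -2.394]
force: [-0.0, -0.7, -0.4]
width: 85.3
```

send_rows(
  steps=[
    {"linear":[0.015,0,0],"yaw":0},
    {"linear":[0,0,0],"yaw":0},
  ],
)

```text
time: 12.6
ee_pos: [572.9, -2.5, 67.6]
eef_rot: [2.83, 1.57, 2.246]
force: [0.5, -0.4, 0.2]
width: 85.4
```

```bash
python3 -c "
from go import *
show();snap('wrist','w9.png')"
```

```text
t 12.6 box [ 19.6 -89.3] z 67.6 head 65.1 A [ 40.4 -44.4] B [  -1.3 -134.2] F [ 0.5 -0.4  0.2] w 85.4 q [ 0.35  0.78 -0.63  1.8   0.64  0.77  0.37] tilt [-0.     0.001]
```

View pics/w9.png

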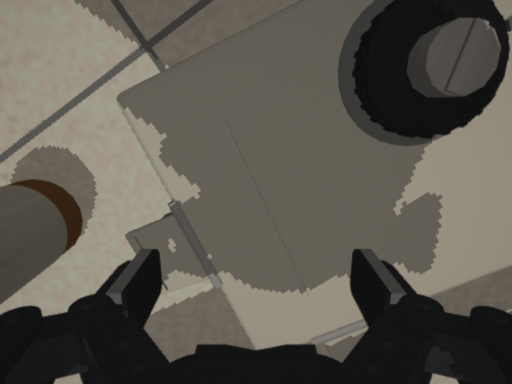

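send_rows(
  steps=[
    {"linear":[-0.3,0,0],"yaw":0},
    {"linear":[-0.3,0,0],"yaw":0},
    {"linear":[-0.3,0,0],"yaw":0},
    {"linear":[-0.3,0,0],"yaw":0},
    {"linear":[0,0,0],"yaw":0},
    {"linear":[0,0,0],"yaw":0},
  ],
)

```text
time: 13.25
ee_pos: [573.3, -2.4, 249.4]
eef_rot: [0.542, 1.568, -0.042]
force: [0.1, -0.2, 0.2]
width: 85.1
```

```bash
python3 -c "
from go import *
show();snap('wrist','w10.png');crop('w10.png',120,20,200,150,4,'w10a.png');crop('w10.png',180,90,200,150,4,'w10b.png')
to(30,100,250,115)"
```

```text
t 13.25 box [ 19.9 -89.1] z 249.4 head 65.1 A [ 40.8 -44.2] B [  -0.9 -134. ] F [ 0.1 -0.2  0.2] w 85.1 q [ 0.44  0.58 -0.78  1.61  0.44  1.13  0.54] tilt [ 0.003 -0.   ]
units to (30, 100, 250) [-0.016  1.177 -0.467] len mm 190 yaw -1.665
```

View pics/w10.png

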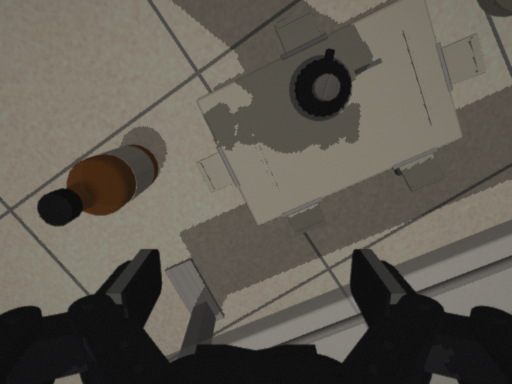

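View pics/w10b.png

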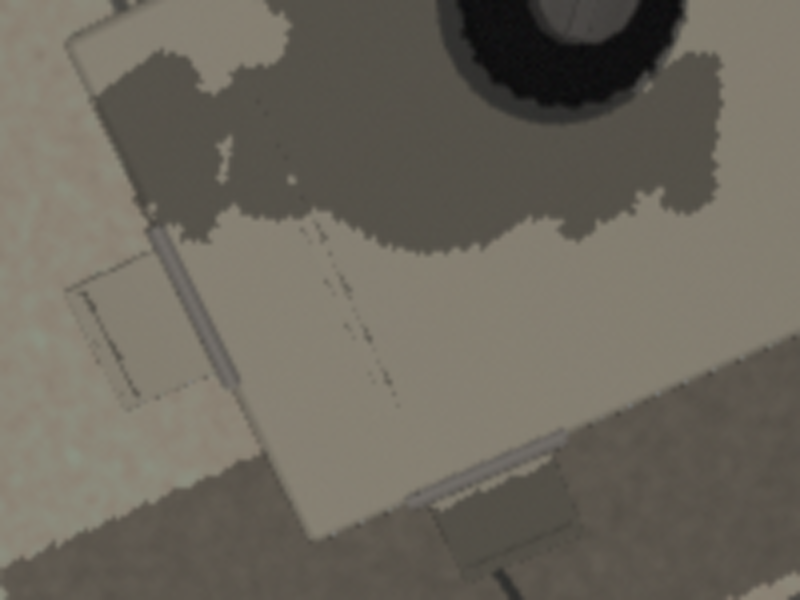

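```bash
cat > tabs.py <<'E'
from go import *
TB={'front':(-70,0,180),'left':(0,110,90),'right':(0,-110,-90),'bl':(70,60,0),'br':(70,-60,0)}
def corners(n,down):
    x,y,a=TB[n]; a=np.radians(a); o=np.array([np.cos(a),np.sin(a)]); p=np.array([-o[1],o[0]]); e=np.radians(-9 if down else 29)
    r=28*np.cos(e)-2*np.sin(e)*1; z=79+28*np.sin(e)+2*np.cos(e)
    return [np.r_[P0+Rb@(np.array([x,y])+o*r+p*w),z] for w in (-17,17)]
def pj(M,P): return cv2.projectPoints(np.array(P,float),M['rvec'],M['tvec'],M['intrinsics'],None)[0].reshape(-1,2)
def lid(M,c): return pj(M,[np.r_[P0+Rb@np.array(c[:2],float),80]])[0]
E
python3 - <<'E'
from tabs import *
M=wristm(sense()); o=np.array([180,90])
print('lid pred',(lid(M,(70,-110))-o)*4,'obs 313,540'); print('lid fr',(lid(M,(-70,-110))-o)*4,'obs 68,42')
for n in ('right','br'):
    for d in (0,1): print(n,'down' if d else 'up',((pj(M,corners(n,d))-o)*4).round())
E
```

```text
lid pred [312.21267442 556.44272271] obs 313,540
lid fr [59.29998105 45.09578324] obs 68,42
right up [[ 65. 304.]
 [131. 430.]]
right down [[ 62. 298.]
 [125. 418.]]
br up [[472. 606.]
 [599. 552.]]
br down [[470. 592.]
 [590. 542.]]
```

send_rows(
  steps=[
    {"linear":[0,0.28,-0.11],"yaw":0},
    {"linear":[0,0.28,-0.11],"yaw":0},
    {"linear":[0,0.28,-0.11],"yaw":0},
    {"linear":[0,0.28,-0.11],"yaw":0},
    {"linear":[0,0,0],"yaw":-0.28},
    {"linear":[0,0,0],"yaw":-0.28},
    {"linear":[0,0,0],"yaw":-0.28},
    {"linear":[0,0,0],"yaw":-0.28},
    {"linear":[0,0,0],"yaw":-0.28},
    {"linear":[0,0,0],"yaw":-0.27},
    {"linear":[0,0,0],"yaw":0},
    {"linear":[0,0,0],"yaw":0},
  ],
)

```text
time: 14.5
ee_pos: [610.0, 173.6, 246.5]
eef_rot: [3.1, 1.568, -2.896]
force: [-0.9, -0.3, -1.1]
width: 85.1
```

```bash
python3 -c "
from go import *
import pickle
show();s,_=snap('wrist','w11.png');pickle.dump(s,open('w11.pkl','wb'))
to(44.5,101,205,115)"
```

```text
t 14.5 box [30.1 90.3] z 246.5 head 115.0 A [  9.2 135.2] B [51.  45.5] F [-0.9 -0.3 -1.1] w 85.1 q [ 0.19  0.74 -0.96  1.43  0.61  1.29  1.04] tilt [-0.003 -0.001]
units to (44.5, 101, 205) [0.28  0.023 0.117] len mm 46 yaw 0.001
```

View pics/w11.png

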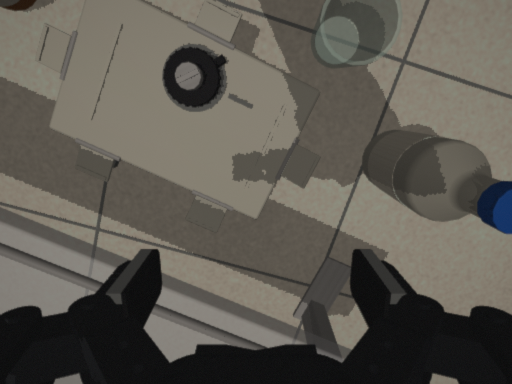

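```bash
python3 -c "
from go import *
crop('w11.png',0,190,160,120,5,'w11a.png');crop('w11.png',180,100,160,120,5,'w11b.png')"
```

```text
(no output)
```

View pics/w11a.png

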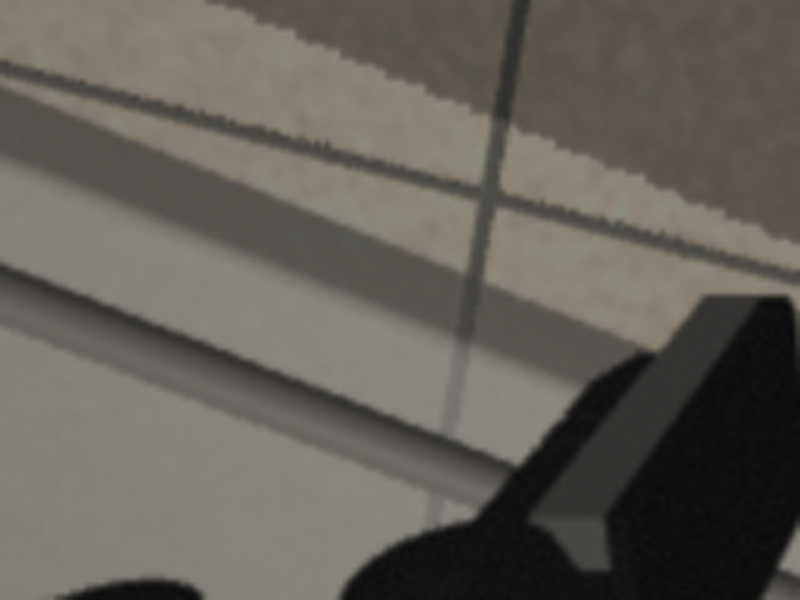

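View pics/w11b.png

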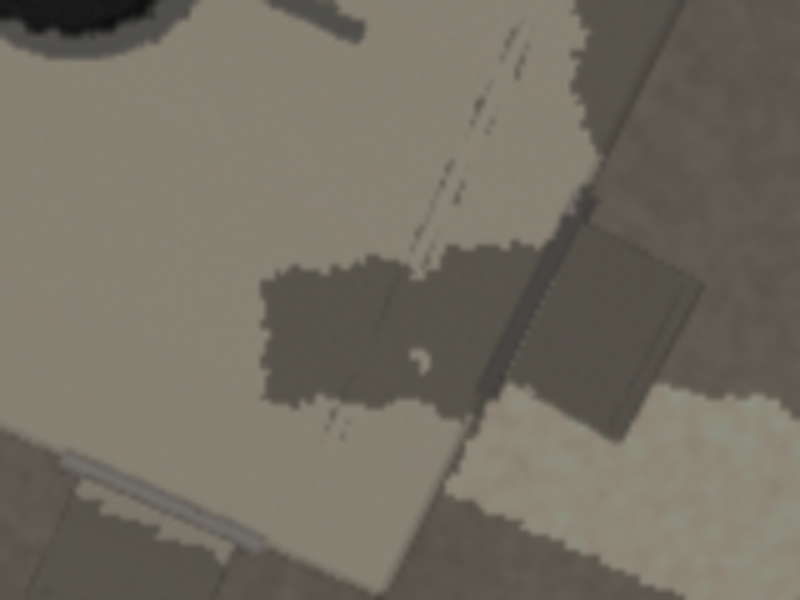

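```bash
python3 - <<'E'
from go import *
import pickle
s=pickle.load(open('w11.pkl','rb')); M=wristm(s)
def B(o,u,z): return (Rb.T@(onplane(M,(o[0]+u[0]/5,o[1]+u[1]/5),z)[:2]-P0)).round(1)
a=(0,190); b=(180,100)
print('bot',B(a,(0,82),195),B(a,(600,335),195)); print('top',B(a,(0,158),211),B(a,(560,382),211))
print('rail',B(a,(0,265),224),B(a,(500,460),224))
print('corner',B(b,(383,592),80)); print('hingebar',B(b,(65,460),80),B(b,(260,545),80)); print('left tab up?',B(b,(703,287),93.5),B(b,(620,440),93.5))
E
```

```text
bot [ 92.  -59.6] [93.4 20.5]
top [ 91.1 -47.6] [91.2 21.4]
rail [ 94.7 -36.8] [94.6 21.1]
corner [ 67.9 109.2]
hingebar [69.4 39.9] [69.3 82.3]
left tab up? [-15.9 135.3] [ 16.6 134.9]
```

send_rows(
  steps=[
    {"linear":[0,0.023,0.117],"yaw":0},
    {"linear":[0.1,0,0],"yaw":0},
    {"linear":[0.1,0,0],"yaw":0},
    {"linear":[0.1,0,0],"yaw":0},
    {"linear":[0,0,0],"yaw":0},
  ],
)

```text
time: 15.05
ee_pos: [624.4, 180.5, 199.5]
eef_rot: [-2.886, 1.564, -2.596]
force: [0.4, 0.8, -0.7]
width: 85.4
```

send_rows(
  steps=[
    {"linear":[0.07,0,0],"yaw":0},
    {"linear":[0.07,0,0],"yaw":0},
  ],
)

```text
time: 15.25
ee_pos: [626.4, 182.5, 182.2]
eef_rot: [0.227, 1.57, 0.517]
force: [-0.4, -0.2, -0.4]
width: 85.4
```

send_rows(
  steps=[
    {"linear":[0.07,0,0],"yaw":0},
    {"linear":[0.07,0,0],"yaw":0},
  ],
)

```text
time: 15.45
ee_pos: [626.2, 182.2, 160.4]
eef_rot: [-1.484, 1.571, -1.194]
force: [-0.4, -0.5, -0.7]
width: 85.3
```

```bash
python3 -c "
from go import *
show();to(45,101,90,115)
snap('side','sd12.png');crop('sd12.png',200,80,160,120,5,'sd12a.png')
snap('scene','sc12.png');crop('sc12.png',230,60,160,120,5,'sc12a.png')"
```

```text
t 15.45 box [ 44.9 101.3] z 160.4 head 115.2 A [ 23.9 146.1] B [65.9 56.5] F [-0.4 -0.5 -0.7] w 85.3 q [ 0.15  0.84 -0.91  1.49  0.7   1.16  0.98] tilt [ 0. -0.]
units to (45, 101, 90) [ 0.47  -0.002 -0.   ] len mm 70 yaw 0.005
```

View pics/sd12a.png

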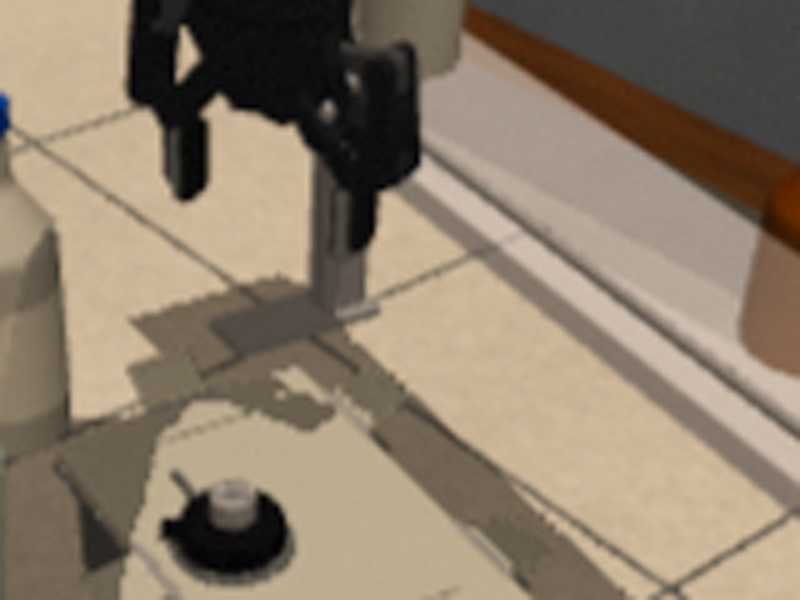

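View pics/sc12a.png

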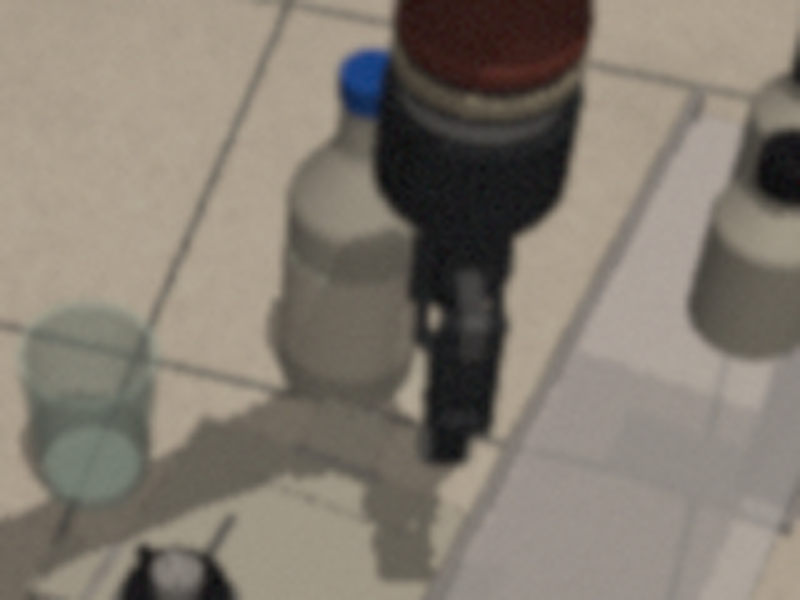

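send_rows(
  steps=[
    {"linear":[0.07,0,0],"yaw":0},
    {"linear":[0.07,0,0],"yaw":0},
  ],
)

```text
time: 15.75
ee_pos: [626.6, 182.6, 140.1]
eef_rot: [0.196, 1.569, 0.486]
force: [-0.7, -0.1, 0.1]
width: 85.4
```

send_rows(
  steps=[
    {"linear":[0.07,0,0],"yaw":0},
    {"linear":[0.07,0,0],"yaw":0},
  ],
)

```text
time: 15.95
ee_pos: [626.2, 182.2, 118.2]
eef_rot: [-2.966, 1.57, -2.676]
force: [-0.2, 0.8, -0.1]
width: 85.3
```

send_rows(
  steps=[
    {"linear":[0.07,0,0],"yaw":0},
    {"linear":[0.07,0,0],"yaw":0},
    {"linear":[0.06,0,0],"yaw":0},
  ],
)

```text
time: 16.25
ee_pos: [626.1, 182.2, 88.2]
eef_rot: [-3.13, 1.57, -2.84]
force: [-0.9, 0.9, -0.1]
width: 85.2
```

send_rows(
  steps=[
    {"linear":[0.04,0,0],"yaw":0},
    {"linear":[0.04,0,0],"yaw":0},
    {"linear":[0,0,0],"yaw":0},
  ],
)

```text
time: 16.55
ee_pos: [625.9, 182.1, 76.4]
eef_rot: [-3.035, 1.569, -2.745]
force: [1.3, -1.0, -0.6]
width: 85.5
```

```bash
python3 -c "
from go import *
show();to(46,101,70.5,115)"
```

```text
t 16.55 box [ 44.6 101.1] z 76.4 head 115.2 A [ 23.5 145.9] B [65.6 56.3] F [ 1.3 -1.  -0.6] w 85.5 q [ 0.13  0.93 -0.85  1.56  0.78  1.02  0.92] tilt [-0.001 -0.001]
units to (46, 101, 70.5) [ 0.039 -0.005  0.008] len mm 6 yaw 0.005
```

send_rows(
  steps=[
    {"linear":[0.02,-0.003,0.006],"yaw":0},
    {"linear":[0.02,0,0],"yaw":0},
    {"linear":[0,0,0],"yaw":0},
  ],
)

```text
time: 16.85
ee_pos: [627.2, 182.0, 71.0]
eef_rot: [-2.819, 1.57, -2.529]
force: [-0.2, -0.1, -0.0]
width: 85.1
```

send_rows(
  steps=[
    {"linear":[0.01,-0.004,0.009],"yaw":0},
    {"linear":[0.01,-0.004,0.009],"yaw":0},
    {"linear":[0,0,0],"yaw":0},
  ],
)

```text
time: 17.15
ee_pos: [628.2, 182.2, 70.0]
eef_rot: [-3.049, 1.567, -2.759]
force: [-7.2, -1.3, 8.5]
width: 85.3
```

```bash
python3 -c "
from go import *
show()"
```

```text
t 17.15 box [ 46.9 101.6] z 70.0 head 115.1 A [ 25.8 146.4] B [67.9 56.8] F [-7.2 -1.3  8.5] w 85.3 q [ 0.12  0.95 -0.84  1.55  0.79  1.02  0.91] tilt [-0.003 -0.001]
```

send_rows(
  steps=[
    {"linear":[0.01,-0.004,0.009],"yaw":0},
    {"linear":[0,0,0],"yaw":0},
  ],
)

```text
time: 17.35
ee_pos: [628.4, 182.2, 69.7]
eef_rot: [-3.021, 1.565, -2.731]
force: [-11.3, -2.3, 15.7]
width: 85.2
```

send_rows(
  steps=[
    {"linear":[0.01,-0.004,0.009],"yaw":0},
    {"linear":[0,0,0],"yaw":0},
  ],
)

```text
time: 17.55
ee_pos: [628.8, 182.1, 69.2]
eef_rot: [-3.0, 1.563, -2.71]
force: [-13.4, -3.3, 20.8]
width: 85.2
```

```bash
python3 -c "
from go import *
show()"
```

```text
t 17.55 box [ 47.4 101.6] z 69.2 head 115.1 A [ 26.4 146.4] B [68.5 56.8] F [-13.4  -3.3  20.8] w 85.2 q [ 0.12  0.95 -0.84  1.54  0.79  1.02  0.92] tilt [-0.007 -0.003]
```

send_rows(
  steps=[
    {"linear":[0.012,-0.001,0.003],"yaw":0},
    {"linear":[0,0,0],"yaw":0},
  ],
)

```text
time: 17.75
ee_pos: [632.0, 182.2, 67.1]
eef_rot: [-2.494, 1.569, -2.204]
force: [-4.6, -0.1, 15.8]
width: 85.0
```

send_rows(
  steps=[
    {"linear":[0.012,-0.001,0.003],"yaw":0},
    {"linear":[0,0,0],"yaw":0},
  ],
)

```text
time: 17.95
ee_pos: [634.7, 182.8, 66.9]
eef_rot: [-0.179, 1.567, 0.111]
force: [-6.2, -1.0, 20.3]
width: 85.6
```

```bash
python3 -c "
from go import *
show()"
```

```text
t 17.95 box [ 53.1 103.2] z 66.9 head 115.2 A [ 32.1 148. ] B [74.2 58.4] F [-6.2 -1.  20.3] w 85.6 q [ 0.12  0.95 -0.84  1.54  0.8   1.01  0.92] tilt [0.004 0.   ]
```

send_rows(
  steps=[
    {"linear":[-0.02,0.02,-0.044],"yaw":0},
    {"linear":[-0.08,0.01,-0.022],"yaw":0},
    {"linear":[-0.07,0,0],"yaw":0},
    {"linear":[0,0,0],"yaw":0},
  ],
)

```text
time: 18.35
ee_pos: [624.4, 183.6, 89.2]
eef_rot: [0.208, 1.567, 0.498]
force: [0.3, -0.3, 0.8]
width: 85.8
```

```bash
python3 -c "
from go import *
show();to(19.7,88.8,90,115)"
```

```text
t 18.35 box [ 42.9 102.4] z 89.2 head 115.1 A [ 21.9 147.2] B [63.9 57.6] F [ 0.3 -0.3  0.8] w 85.8 q [ 0.13  0.92 -0.86  1.55  0.77  1.03  0.92] tilt [0.003 0.002]
units to (19.7, 88.8, 90) [-0.006 -0.016 -0.179] len mm 27 yaw 0.005
```

send_rows(
  steps=[
    {"linear":[0,-0.008,-0.09],"yaw":0},
    {"linear":[0,-0.008,-0.09],"yaw":0},
    {"linear":[0.05,0,0],"yaw":0},
    {"linear":[0.05,0,0],"yaw":0},
    {"linear":[0.03,0,0],"yaw":0},
  ],
)

```text
time: 18.85
ee_pos: [598.5, 173.7, 67.0]
eef_rot: [1.096, 1.57, 1.387]
force: [0.4, 0.2, 1.1]
width: 85.5
```

send_rows(
  steps=[
    {"linear":[0.01,0,0],"yaw":0},
    {"linear":[0,0,0],"yaw":0},
  ],
)

```text
time: 19.05
ee_pos: [598.6, 173.7, 67.0]
eef_rot: [0.377, 1.57, 0.667]
force: [-2.7, -0.5, 7.9]
width: 85.7
```

```bash
python3 -c "
from go import *
show()"
```

```text
t 19.05 box [18.8 88.8] z 67.0 head 115.2 A [ -2.2 133.6] B [39.8 44. ] F [-2.7 -0.5  7.9] w 85.7 q [ 0.14  0.91 -0.84  1.65  0.8   0.96  0.87] tilt [0.001 0.   ]
```

send_rows(
  steps=[
    {"linear":[-0.31,0,0],"yaw":0},
    {"linear":[-0.31,0,0],"yaw":0},
    {"linear":[-0.31,0,0],"yaw":0},
    {"linear":[-0.31,0,0],"yaw":0},
    {"linear":[-0.31,0,0],"yaw":0},
    {"linear":[0,0,0],"yaw":0.28},
    {"linear":[0,0,0],"yaw":0.28},
    {"linear":[0,0,0],"yaw":0.28},
    {"linear":[0,0,0],"yaw":0.28},
    {"linear":[0,0,0],"yaw":0.28},
    {"linear":[0,0,0],"yaw":0.28},
    {"linear":[0,0,0],"yaw":0.28},
  ],
)

```text
time: 20.25
ee_pos: [598.8, 172.2, 297.8]
eef_rot: [-1.387, 1.57, -2.13]
force: [0.6, -0.3, -0.5]
width: 85.8
```

send_rows(
  steps=[
    {"linear":[0,0,0],"yaw":0.03},
    {"linear":[0,0,0],"yaw":0},
  ],
)

```text
time: 20.45
ee_pos: [598.5, 172.5, 298.2]
eef_rot: [-1.237, 1.57, -1.987]
force: [0.0, -0.7, 0.0]
width: 85.0
```

```bash
python3 -c "
from go import *
show();to(-30,1,300,55)"
```

```text
t 20.45 box [18.9 87.6] z 298.2 head 55.6 A [ 46.9 128.5] B [-9.1 46.8] F [ 0.  -0.7  0. ] w 85.0 q [ 0.09  0.61 -0.73  1.39  0.41  1.3   0.16] tilt [-0.    -0.001]
units to (-30, 1, 300) [-0.012 -0.661  0.058] len mm 99 yaw 0.019
```

send_rows(
  steps=[
    {"linear":[0,-0.22,0.02],"yaw":0},
    {"linear":[0,-0.22,0.02],"yaw":0},
    {"linear":[0,-0.22,0.02],"yaw":0},
    {"linear":[0,0,0],"yaw":0},
    {"linear":[0,0,0],"yaw":0},
  ],
)

```text
time: 20.95
ee_pos: [537.4, 93.7, 298.8]
eef_rot: [1.016, 1.57, 0.265]
force: [-0.0, 0.9, -0.7]
width: 85.6
```

```bash
python3 -c "
from go import *
import pickle
show();s,_=snap('wrist','w13.png');pickle.dump(s,open('w13.pkl','wb'));crop('w13.png',180,60,200,150,4,'w13a.png');crop('w13.png',100,150,200,150,4,'w13b.png')
snap('side','sd13.png');crop('sd13.png',190,140,130,100,6,'sd13a.png')"
```

```text
t 20.95 box [-29.8   0.6] z 298.8 head 55.5 A [-1.8 41.4] B [-57.9 -40.2] F [-0.   0.9 -0.7] w 85.6 q [ 0.28  0.48 -0.77  1.61  0.35  1.2   0.26] tilt [0.001 0.   ]
```

View pics/w13.png

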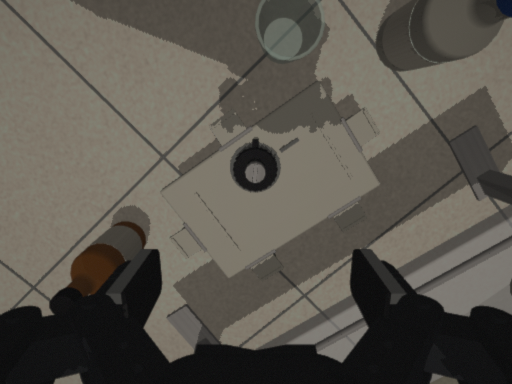

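View pics/w13a.png

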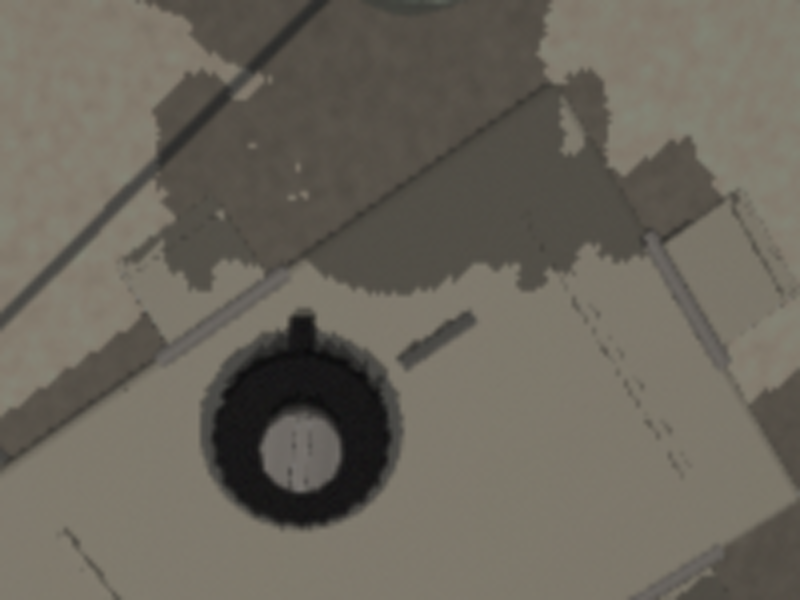

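View pics/sd13a.png

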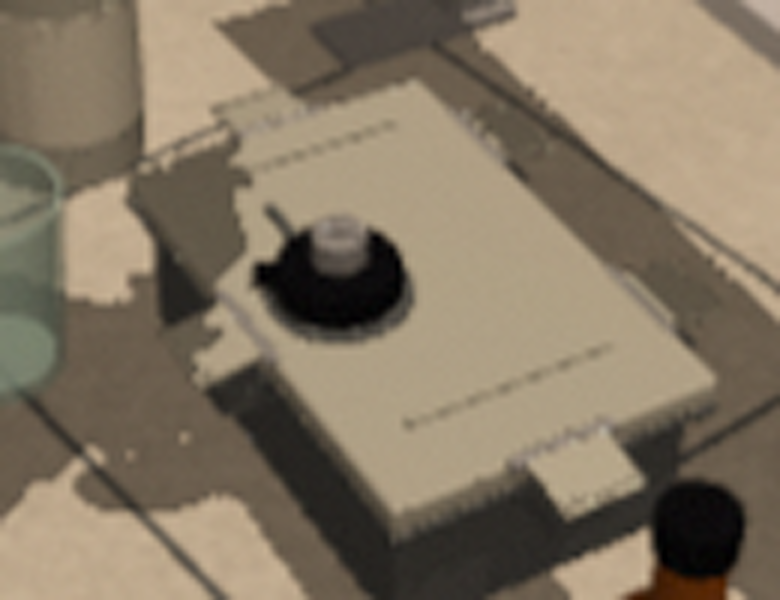

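```bash
python3 - <<'E'
from tabs import *
import pickle
crop('w13.png',230,170,160,120,5,'w13c.png')
M=wristm(pickle.load(open('w13.pkl','rb'))); o=np.array([230,170])
for c in [(70,110),(70,-110)]: print('lid',c,((lid(M,c)-o)*5).round())
for n in ('bl','br'):
    for d in (0,1): print(n,'down' if d else 'up',((pj(M,corners(n,d))-o)*5).round())
o=np.array([180,60])
for c in [(70,110),(-70,110)]: print('lid',c,((lid(M,c)-o)*4).round())
for n in ('left','front'):
    for d in (0,1): print(n,'down' if d else 'up',((pj(M,corners(n,d))-o)*4).round())
def B(u,z): return (Rb.T@(onplane(M,(180+u[0]/4,60+u[1]/4),z)[:2]-P0)).round(1)
print('knob',B((301,450),112),'collar',B((301,437),96),'lug',B((302,318),89),'rib',B((473,318),82),B((402,363),82))
E
```

```text
lid (70, 110) [757.  75.]
lid (70, -110) [-12. 551.]
bl up [[574. 328.]
 [702. 250.]]
bl down [[563. 313.]
 [685. 239.]]
br up [[149. 585.]
 [265. 515.]]
br down [[157. 559.]
 [269. 492.]]
lid (70, 110) [805. 500.]
lid (-70, 110) [554.  77.]
left up [[809. 305.]
 [747. 197.]]
left down [[799. 290.]
 [740. 186.]]
front up [[213. 208.]
 [109. 283.]]
front down [[208. 192.]
 [109. 264.]]
knob [-30.4   1.5] collar [-30.7   1.6] lug [-56.4  19.7] rib [-29.   58.3] [-29.7  35.3]
```

View pics/w13c.png

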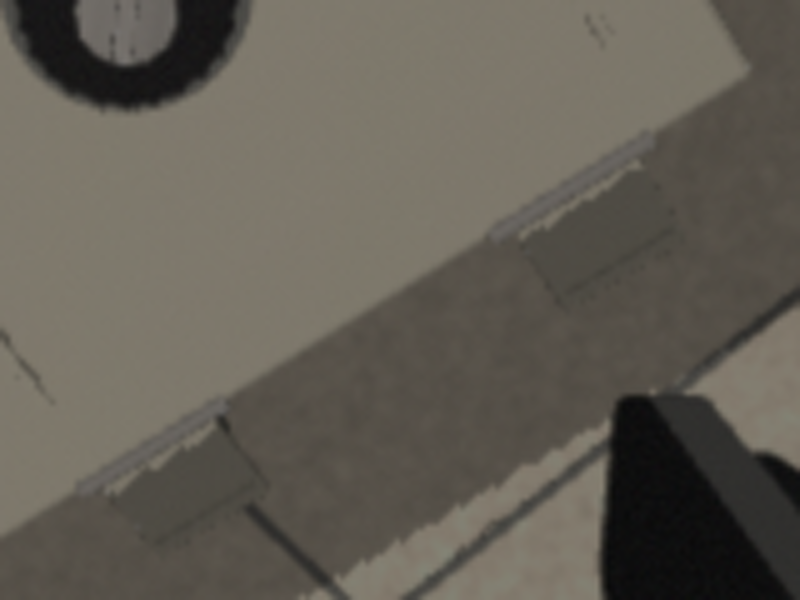

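```bash
python3 -c "
from go import *
to(-30.4,1.5,80);to(-30.4,1.5,130)"
```

```text
units to (-30.4, 1.5, 80) [ 1.459e+00 -9.000e-03  1.000e-03] len mm 219 yaw None
units to (-30.4, 1.5, 130) [ 1.126 -0.008  0.   ] len mm 169 yaw None
```

send_rows(
  steps=[
    {"linear":[0.3,0,0],"yaw":0},
    {"linear":[0.3,0,0],"yaw":0},
    {"linear":[0.3,0,0],"yaw":0},
    {"linear":[0.22,0,0],"yaw":0},
    {"linear":[0,0,0],"yaw":0},
    {"linear":[0,0,0],"yaw":0},
  ],
  gripper=1,
)

```text
time: 21.65
ee_pos: [537.8, 96.0, 131.0]
eef_rot: [2.157, 1.569, 1.407]
force: [0.5, 0.4, -0.2]
width: 85.3
```

```bash
python3 -c "
from go import *
import pickle
show();to(-30.4,1.5,80);s,_=snap('wrist','w14.png');pickle.dump(s,open('w14.pkl','wb'))"
```

```text
t 21.65 box [-29.8   2.9] z 131.0 head 55.6 A [-1.8 43.7] B [-57.8 -37.9] F [ 0.5  0.4 -0.2] w 85.3 q [ 0.2   0.66 -0.66  1.83  0.53  0.83  0.1 ] tilt [0.    0.002]
units to (-30.4, 1.5, 80) [ 0.34  -0.01   0.002] len mm 51 yaw None
```

View pics/w14.png

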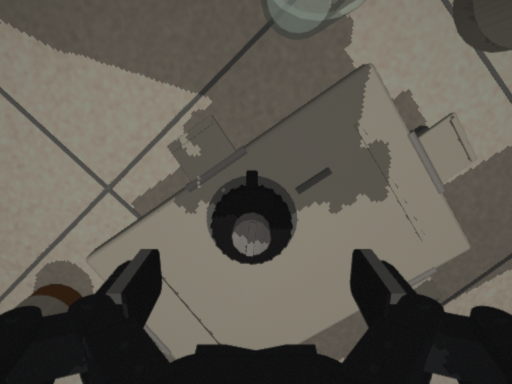

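```bash
python3 -c "
from go import *
import pickle
s=pickle.load(open('w14.pkl','rb'));M=wristm(s)
R=Ro.from_euler('xyz',s['eef_rot']).as_matrix()
crop('w14.png',190,150,130,130,6,'w14a.png')
for uv,z in [((251,225),96),((250.5,235),112)]: print(R.T@(onplane(M,uv,z)-s['ee_pos']))
"
```

```text
[35.04175485 -2.1237516  -1.30047371]
[19.04202779 -2.1798068  -1.71783468]
```

View pics/w14a.png

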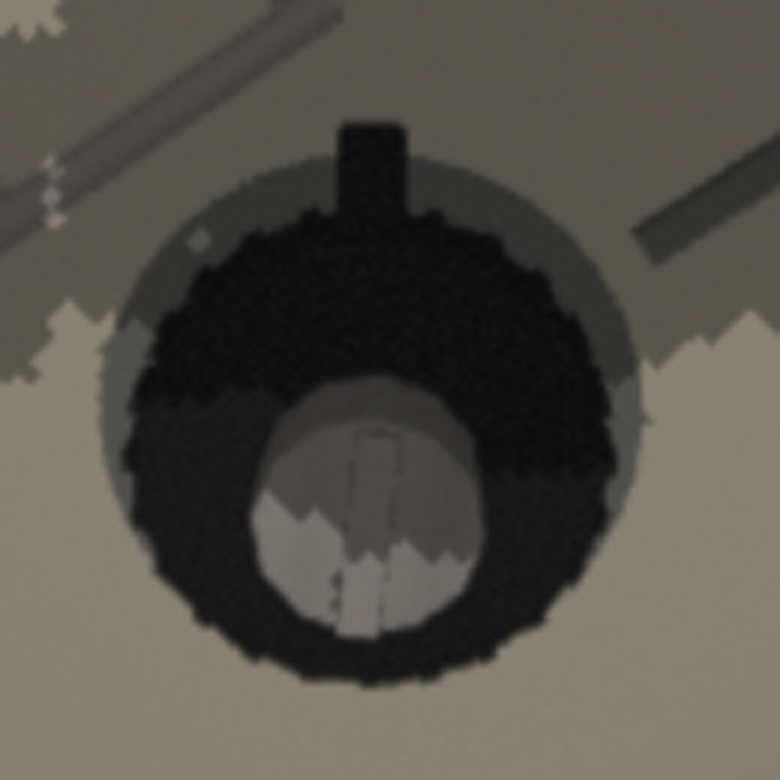

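send_rows(
  steps=[
    {"linear":[0.1,-0.013,-0.008],"yaw":0},
    {"linear":[0.1,0,0],"yaw":0},
    {"linear":[0.08,0,0],"yaw":0},
    {"linear":[0.06,0,0],"yaw":0},
    {"linear":[0,0,0],"yaw":0},
    {"linear":[0,0,0],"yaw":0},
  ],
)

```text
time: 22.3
ee_pos: [535.4, 94.1, 80.3]
eef_rot: [1.135, 1.57, 0.383]
force: [0.0, -0.2, -0.0]
width: 85.7
```

```bash
python3 -c "
from go import *
show();snap('side','sd15.png');crop('sd15.png',190,110,130,100,6,'sd15a.png')"
```

```text
t 22.3 box [-31.9   0.6] z 80.3 head 55.5 A [-3.8 41.4] B [-59.9 -40.1] F [ 0.  -0.2 -0. ] w 85.7 q [ 0.16  0.72 -0.6   1.88  0.6   0.72  0.04] tilt [0.001 0.   ]
```

View pics/sd15a.png

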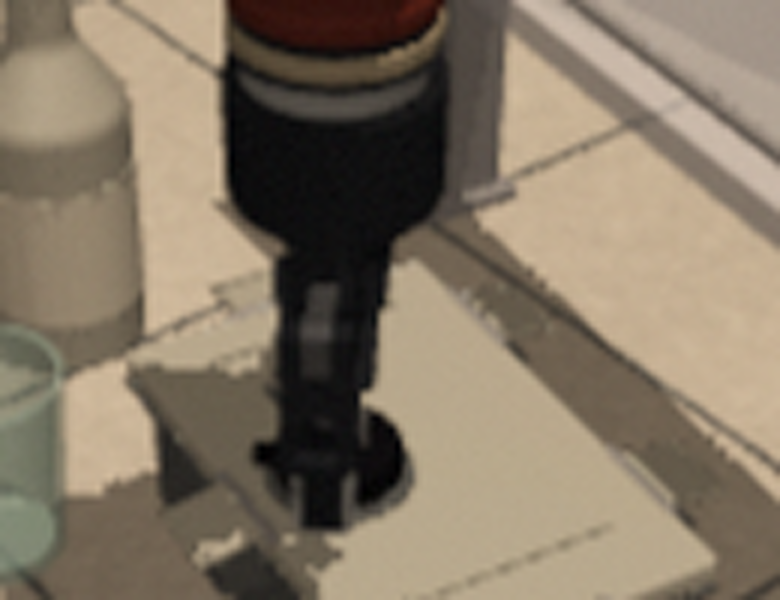

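send_rows(
  steps=[
    {"linear":[0,0,0],"yaw":0},
    {"linear":[0,0,0],"yaw":0},
    {"linear":[0,0,0],"yaw":0},
    {"linear":[0,0,0],"yaw":0},
    {"linear":[0,0,0],"yaw":0},
    {"linear":[0,0,0],"yaw":0},
  ],
  gripper=0.38,
)

```text
time: 22.95
ee_pos: [534.9, 93.8, 79.7]
eef_rot: [2.026, 1.571, 1.274]
force: [-0.4, 0.2, -0.1]
width: 58.6
```

```bash
python3 -c "
from go import *
show();snap('wrist','w16.png')"
```

```text
t 22.95 box [-32.3   0.3] z 79.7 head 55.5 A [-4.3 41. ] B [-60.4 -40.5] F [-0.4  0.2 -0.1] w 58.6 q [ 0.16  0.72 -0.6   1.88  0.6   0.72  0.04] tilt [0. 0.]
```

View pics/w16.png

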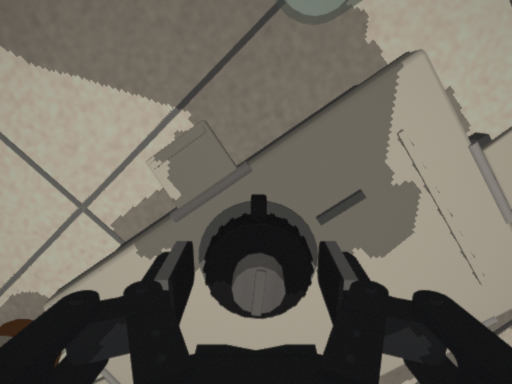

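send_rows(
  steps=[
    {"linear":[0,0,0],"yaw":0},
    {"linear":[0,0,0],"yaw":0},
    {"linear":[0,0,0],"yaw":0},
    {"linear":[0,0,0],"yaw":0},
    {"linear":[0,0,0],"yaw":0},
    {"linear":[0,0,0],"yaw":0},
  ],
  gripper=-1,
)

```text
time: 23.6
ee_pos: [535.6, 94.6, 80.4]
eef_rot: [1.338, 1.568, 0.587]
force: [-0.2, 1.0, 5.3]
width: 46.0
```

```bash
python3 -c "
from go import *
show();snap('wrist','w17.png')"
```

```text
t 23.6 box [-31.7   1.2] z 80.4 head 55.5 A [-3.6 42. ] B [-59.7 -39.6] F [-0.2  1.   5.3] w 46.0 q [ 0.16  0.72 -0.6   1.88  0.6   0.72  0.04] tilt [0.002 0.001]
```

View pics/w17.png

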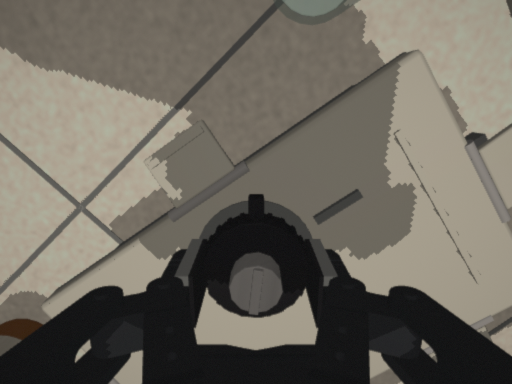

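send_rows(
  steps=[
    {"linear":[0,0,0],"yaw":0.12},
    {"linear":[0,0,0],"yaw":0.12},
    {"linear":[0,0,0],"yaw":0.12},
    {"linear":[0,0,0],"yaw":0},
  ],
)

```text
time: 24.05
ee_pos: [535.9, 94.7, 80.4]
eef_rot: [1.437, 1.568, 0.497]
force: [0.9, 1.5, 5.6]
width: 45.8
```

```bash
python3 -c "
from go import *
show();snap('wrist','w18.png')"
```

```text
t 24.05 box [-31.5   1.4] z 80.4 head 44.7 A [ 3.7 36.2] B [-66.7 -33.4] F [0.9 1.5 5.6] w 45.8 q [ 0.13  0.71 -0.55  1.88  0.55  0.7  -0.11] tilt [0.003 0.001]
```

View pics/w18.png

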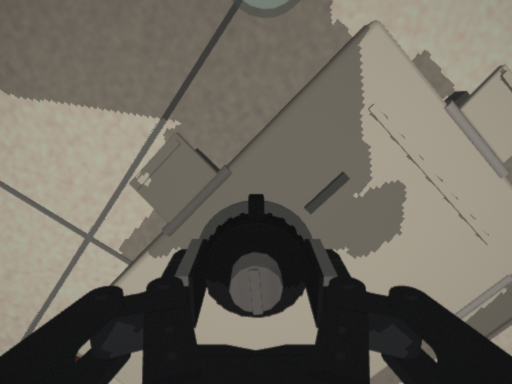

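```bash
python3 -c "
from h import *
ims=[]
for f in ('w16.png','w17.png','w18.png'):
    im=cv2.imread('pics/'+f)[245:325,220:295]; ims.append(cv2.convertScaleAbs(cv2.resize(im,None,fx=3.5,fy=3.5,interpolation=cv2.INTER_CUBIC),alpha=1.8))
cv2.imwrite('pics/knob.png',np.hstack(ims))"
```

```text
(no output)
```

View pics/knob.png

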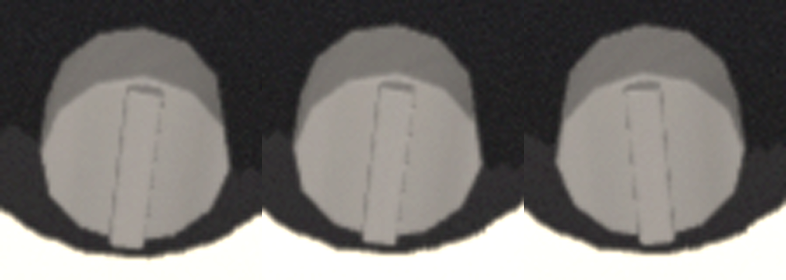

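send_rows(
  steps=[
    {"linear":[0,0,0],"yaw":0.15},
    {"linear":[0,0,0],"yaw":0.15},
    {"linear":[0,0,0],"yaw":0.15},
    {"linear":[0,0,0],"yaw":0.15},
    {"linear":[0,0,0],"yaw":0.15},
    {"linear":[0,0,0],"yaw":0.15},
    {"linear":[0,0,0],"yaw":0.15},
    {"linear":[0,0,0],"yaw":0},
  ],
)

```text
time: 24.9
ee_pos: [536.5, 95.0, 80.4]
eef_rot: [1.95, 1.566, 0.462]
force: [2.2, 3.4, 4.9]
width: 46.0
```

```bash
python3 -c "
from go import *
show();snap('wrist','w19.png')"
```

```text
t 24.9 box [-30.9   1.7] z 80.4 head 13.2 A [17.3 13. ] B [-79.1  -9.7] F [2.2 3.4 4.9] w 46.0 q [ 0.04  0.68 -0.39  1.88  0.41  0.65 -0.52] tilt [0.004 0.002]
```

View pics/w19.png

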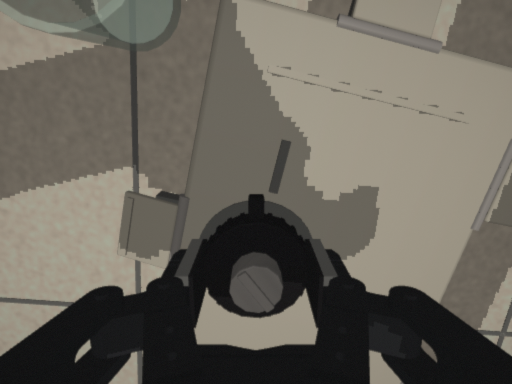

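send_rows(
  steps=[
    {"linear":[0,0,0],"yaw":0.15},
    {"linear":[0,0,0],"yaw":0.15},
    {"linear":[0,0,0],"yaw":0.14},
    {"linear":[0,0,0],"yaw":0},
    {"linear":[0,0,0],"yaw":0},
  ],
)

```text
time: 25.45
ee_pos: [536.8, 94.9, 80.4]
eef_rot: [2.21, 1.566, 0.493]
force: [3.9, 3.3, 5.4]
width: 45.8
```

```bash
python3 -c "
from go import *
import pickle
show();s,_=snap('wrist','w20.png');pickle.dump(s,open('w20.pkl','wb'));crop('w20.png',180,120,160,120,5,'w20a.png')"
```

```text
t 25.45 box [-30.6   1.7] z 80.4 head 0.1 A [18.9  1.8] B [-80.1   1.6] F [3.9 3.3 5.4] w 45.8 q [-0.    0.67 -0.33  1.88  0.35  0.64 -0.69] tilt [0.004 0.002]
```

View pics/w20a.png

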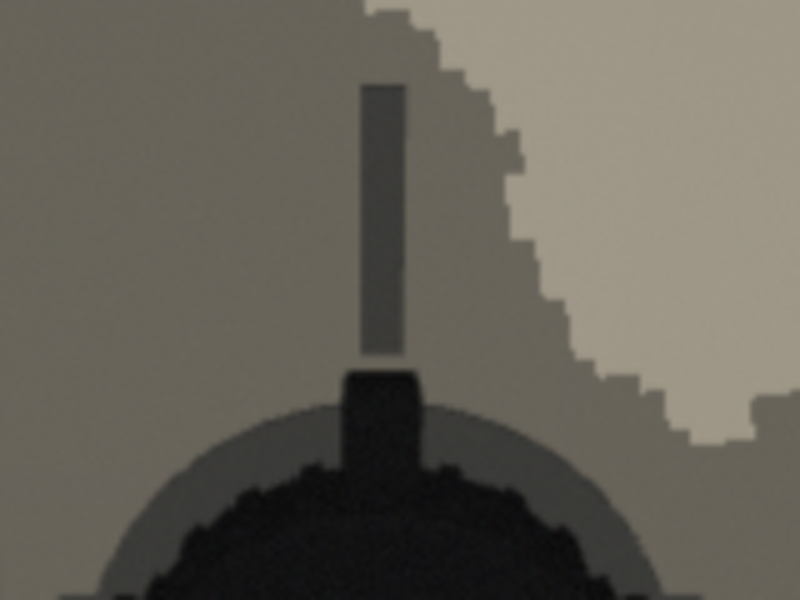

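send_rows(
  steps=[
    {"linear":[0,0,0],"yaw":0},
    {"linear":[0,0,0],"yaw":0},
    {"linear":[0,0,0],"yaw":0},
    {"linear":[0,0,0],"yaw":0},
    {"linear":[0,0,0],"yaw":0},
    {"linear":[0,0,0],"yaw":0},
    {"linear":[0,0,0],"yaw":0},
    {"linear":[0,0,0],"yaw":0},
  ],
  gripper=0.9,
)

```text
time: 26.3
ee_pos: [534.8, 93.7, 79.7]
eef_rot: [-1.177, 1.571, -2.898]
force: [-0.1, -0.2, -0.1]
width: 81.3
```

send_rows(
  steps=[
    {"linear":[-0.1,0,0],"yaw":0},
    {"linear":[-0.2,0,0],"yaw":0},
    {"linear":[-0.3,0,0],"yaw":0},
    {"linear":[-0.3,0,0],"yaw":0},
    {"linear":[-0.3,0,0],"yaw":0},
    {"linear":[-0.3,0,0],"yaw":0},
    {"linear":[0,0,0],"yaw":0},
    {"linear":[0,0,0],"yaw":0},
    {"linear":[0,0,0],"yaw":0},
  ],
)

```text
time: 27.2
ee_pos: [533.9, 93.3, 303.2]
eef_rot: [-1.124, 1.568, -2.844]
force: [0.5, 0.5, -0.4]
width: 81.5
```

```bash
python3 - <<'E'
from tabs import *
import pickle
show();s,_=snap('wrist','w21.png');pickle.dump(s,open('w21.pkl','wb'));crop('w21.png',170,40,200,150,4,'w21a.png');crop('w21.png',170,130,200,150,4,'w21b.png')
snap('scene','sc21.png');snap('side','sd21.png');crop('sd21.png',160,100,160,150,4,'sd21a.png')
M=wristm(s)
for nm,o in (('a',np.array([170,40])),('b',np.array([170,130]))):
  for n in TB:
    print(nm,n,'up',((pj(M,corners(n,0))-o)*4).round().tolist(),'down',((pj(M,corners(n,1))-o)*4).round().tolist())
  print('lid',[((lid(M,c)-o)*4).round().tolist() for c in [(70,110),(-70,110),(-70,-110),(70,-110)]])
E
```

```text
t 27.2 box [-33.2  -0.4] z 303.2 head -0.0 A [16.3 -0.4] B [-82.7  -0.3] F [ 0.5  0.5 -0.4] w 81.5 q [ 0.08  0.41 -0.44  1.62  0.19  1.16 -0.55] tilt [-0.003 -0.001]
a front up [[122.0, 456.0], [128.0, 576.0]] down [[117.0, 447.0], [123.0, 562.0]]
a left up [[544.0, -10.0], [407.0, -10.0]] down [[535.0, -15.0], [405.0, -15.0]]
a right up [[395.0, 945.0], [505.0, 945.0]] down [[392.0, 929.0], [498.0, 929.0]]
a bl up [[814.0, 360.0], [828.0, 228.0]] down [[808.0, 355.0], [821.0, 229.0]]
a br up [[772.0, 775.0], [783.0, 665.0]] down [[768.0, 753.0], [779.0, 647.0]]
lid [[732.0, 98.0], [204.0, 98.0], [224.0, 854.0], [672.0, 855.0]]
b front up [[122.0, 96.0], [128.0, 216.0]] down [[117.0, 87.0], [123.0, 202.0]]
b left up [[544.0, -370.0], [407.0, -370.0]] down [[535.0, -375.0], [405.0, -375.0]]
b right up [[395.0, 585.0], [505.0, 585.0]] down [[392.0, 569.0], [498.0, 569.0]]
b bl up [[814.0, 0.0], [828.0, -132.0]] down [[808.0, -5.0], [821.0, -131.0]]
b br up [[772.0, 415.0], [783.0, 305.0]] down [[768.0, 393.0], [779.0, 287.0]]
lid [[732.0, -262.0], [204.0, -262.0], [224.0, 494.0], [672.0, 495.0]]
```

View pics/w21a.png

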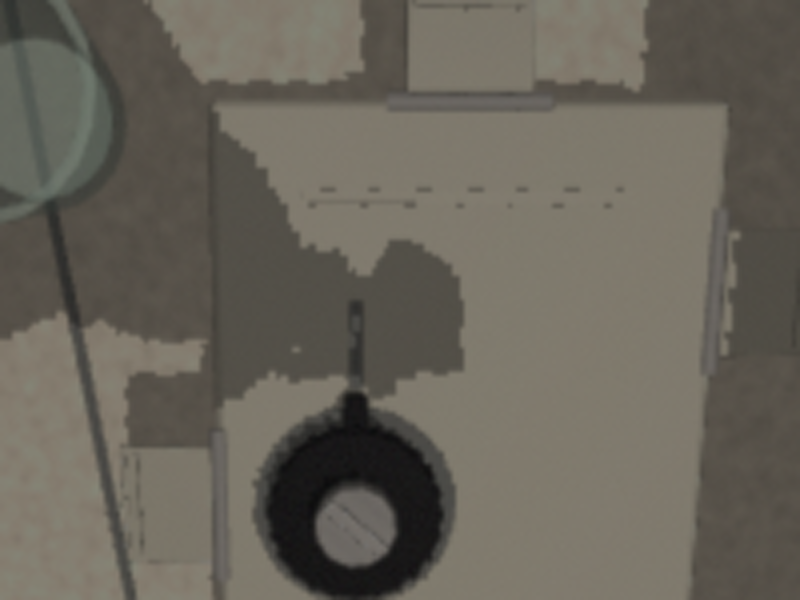

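View pics/w21b.png

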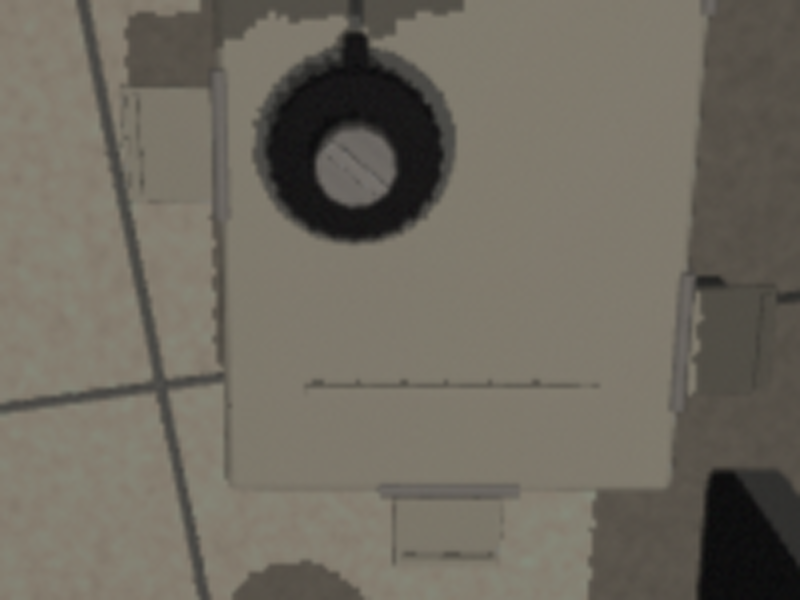

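View pics/sc21.png

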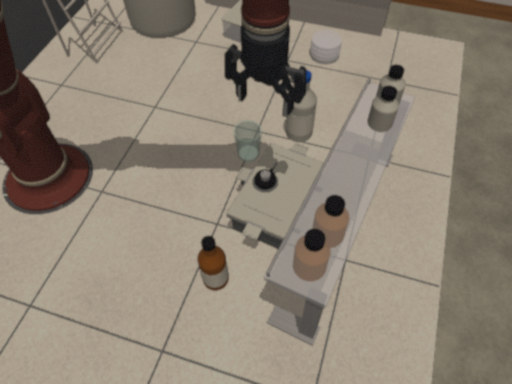

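View pics/sd21.png

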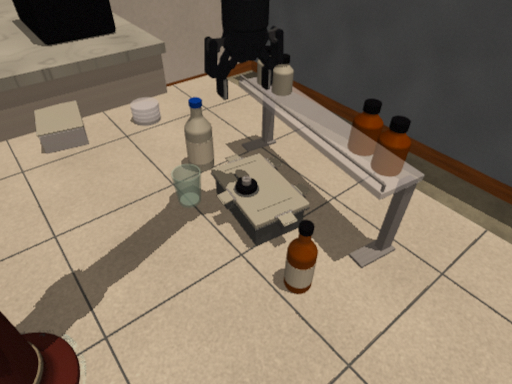

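```bash
python3 -c "
from station import *
print(hand_in())"
```

```text
the job is handed in; nothing more can be done
None
```

The job is handed in at about 27 s of the 72 s allowed. All five tabs are pressed down, the vent collar is turned to shut, and the gripper is lifted clear. `hand_in` gave no verdict, so what follows rests on my own checks.

**Tabs:** I pressed each tab with one finger of the open gripper, with the vent still open. The tool could not be tilted, so for the two back tabs I turned it about 65° so the finger reached in front of the shelf edge. I then slid it slightly under the board. Both back tabs gave way under a total force of about 25–30 N.

**Vent:** I gripped the collar and turned it about 55° clockwise, then released it and lifted straight up.

**Last checks (camera pictures):**
- **Tabs:** The outlines of all five matched the snapped-down position. The gap between "up" and "down" in the pictures was sometimes only a few pixels. Separately, I felt contact or release when pressing all of them except the right one. For the right tab the force readings showed nothing at the moment it went down, and only the pictures confirm it.
- **Collar:** The lug lined up with the rib to within about 1–2°.
- **Bleed knob:** The bar on top is at the same angle as at the start, about 39° against 40° by eye.
- **Bottles and beaker:** By eye they stand where they did in the first pictures; I did not measure their positions again at the end.
- **Robot:** The arm touches nothing, with force readings below about 1 N.

One disagreement remained: the cameras differed by 2–3 mm on the box and shelf positions. Near the shelf I moved in small steps and watched the force because of this.

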